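Hold the keeper rail on the bitters lane for fastening

ROBOT

A 7-joint arm with a two-finger parallel gripper is mounted at the origin on a cart in front of the work surface, level with it; the furniture and walls round the work are solid. World frame = base frame: x ahead of the robot, y to its left, z up, the work surface at z = 0. Lengths are in m, angles in rad, forces in N, time in s.
With the tool pointing down it reaches from about 0.35 to 0.9 m from the base axis. Payload 8.1 kg.
Tool frame: the origin (TCP) lies midway between the tips of the shut fingers; the grasp point (between the pads) lies 19 mm behind it; z points along the fingers, x is the direction in which the jaws open and shut, and the axes are right-handed (so a half turn about z gives the same grasp; the last joint's range is limited). The gripper opens to 92 mm and grips with 3 to 60 N. Pads are 19 mm wide; open, the fingers measure 130 mm over their backs; the gripper's body (75 mm by 190 mm) begins 47 mm behind the grasp point.
Start: joints at [-1.389, 0.434, 0.025, 1.573, -0.012, 1.134, -0.075], TCP at [0.176, 0.6, 0.227] pointing down, gripper open.
Joint ranges: [-2.62, 2.62], [-0.44, 2.09], [-1.27, 1.32], [0.08, 2.57], [-1.32, 4.46], [0.12, 2], [-2.74, 2.74]. Speed limits (rad/s): [2.22, 2.22, 3.01, 3.01, 3.14, 3.14, 3.14].

INTERFACE

Orientations are given as a rotation vector (axis times angle).
In Python, from cell import arm gives the robot as it stands. The module is installed in compiled form; this text tells all that it offers.
- The arm moves only by the tool play_rows, never from a script. Its argument "motion" is a list of rows, each a list of 7 numbers: the gripper's target within -1 to 1 (fully open at 1, half-way at 0, shut at -1), then the shift along the tool's x, y, z in mm, then the turn, a rotation vector about the tool's x, y, z in rad. In form: [[claw, tx, ty, tz, ax, ay, az], ...]. A call has 1 to 10 rows; each row is the pose to reach, as a shift and turn from the pose measured when the call began, along the tool's axes at that moment; what a row does not reach only later rows make up. A row lasts 1/10 s, in which the tool goes at most 50 mm and 8.59 degrees, less where a joint would pass 70% of its speed; a pose out of reach is approached as far as the arm can. A call with a gripper value outside its range is refused whole. The fingers move at their own pace and stop on an object; "force" is the grip in N (left out, the last holds). Time passes only in rows, so rows that repeat a pose let the fingers close. It gives the time, the measured TCP pose, the force and the opening at its end, in the units of the state.
- arm.observe(): the state, without advancing time (a new reading comes with each control period).
- arm.get_image(name): name is "scene" or "side" or "wrist"; returns a dict with "img" (420x560x3 uint8, blue, green, red), "depth" (420x560 float32, m along the optical axis (not along the pixel's ray), 0 where there is no reading), "K" (3x3 intrinsics, pixels), "rvec" (rotation vector, rad) and "tvec" (3), from world to camera coordinates, as OpenCV has them. Camera axes: x right, y down, z forward; pixel columns grow to the right and rows downward; lengths in m; the calibration is good to about 2 mm. A picture is of the moment at which its call begins.
- arm.sign_off(): hands the job in, once; it reports no verdict.
Trained networks look in a picture, given as the dict that the camera call returned (one of the last four; its "shot" number tells which), for a name from the list of things; names that differ only in an ending like _2 or _b are one class to them, and where a whole thing is asked for, a point or a joint stands for the part that bears it (a point fixed in the world has none). Each returns a list of dicts, best first, with "score" (0 to 1); they miss things now and then, are a little off and sometimes report something else, mostly with a low value. They report only what shows in the picture. A call takes as long as a camera call. They do not tell look-alikes from the thing itself.
- arm.look_for(picture, query): "box" ([left, top, width, height] as shares, 0 to 1, of the picture: columns of its width, rows of its height, round what is visible of it).
The state is a dict: "clock": time; "joints": joint angles; "dq": joint speeds; "joint_efforts": joint torques, N m; "position": TCP position; "ee_rot": TCP orientation; "force": force on the tool from outside, world axes, zero at the start; "ft_torque": the same for the moment, N m; "width": opening from 0.0 (shut) to 1.0 (fully open).
Only numpy, scipy, OpenCV 4.12 (cv2) and the standard library are available. Lean on these libraries where they do the work, as an engineer would, in place of code of your own. Each camera call takes 0.05 s, during which the arm holds its last target. There are 200 camera calls.

TASK

Stand the tipped bitters bottle (yellow cap) upright on the empty black coaster between or beside its neighbours in the wooden lane and let go of it. Then take the loose wooden keeper rail by its raised grip, hold it up across the front of the lane, its ends flush with the outer sides of the two end cheeks and the top edge of its ends flush with the cheek tops, and press it steadily toward the lane until both spring plungers are about half in (some 12 N in all, never rammed), so that a colleague can screw it on. Press for at least two seconds and finish still holding it pressed like that, without shifting anything else on the stand.

Things in the scene. Friction and masses are not known exactly. Their poses are not given: they have to be found in the camera images.
- lane: fixed light-wood bottle lane, 100 (x) x 300 (y) x 85 (z) mm, open at its front (-x, toward the robot). Origin: centre of its underside. Floor 6 mm thick. Two end cheeks 15 mm thick, 85 high, at y +-135 to +-150, over the full depth; back board 56 mm high at x 42 to 50. Three bottle places at x = +10, y = -80, 0, +80 mm.
- plunger_left (a joint): spring plunger in the front end of the lane's left (+y) cheek (lane y = +142.5 mm): 0 = fully out, grows as it is pushed in (lane +x), stop at 0.010 m; 1.2 N per mm, so both half in (0.005 m each) make 12 N in all
- plunger_right (a joint): spring plunger in the front end of the lane's right (-y) cheek (lane y = -142.5 mm): 0 = fully out, grows as it is pushed in (lane +x), stop at 0.010 m; 1.2 N per mm, so both half in (0.005 m each) make 12 N in all
- plunger_left_tip (a point): rubber tip of the left plunger, the point the rail touches first; lane frame, while out: x -60, y 142.5, z 73 mm
- plunger_right_tip (a point): rubber tip of the right plunger, the point the rail touches first; lane frame, while out: x -60, y -142.5, z 73 mm
- rail: loose keeper rail of darker wood, 0.25 kg, standing on its long edge: bar 20 (x) x 300 (y) x 40 mm (z), with a raised grip in its middle, 70 mm long (y), 20 thick, top at z = 62 mm. Origin: centre of its underside; z up. Either side may face the lane. To fasten: origin 45 mm above the lane's origin (bar flush with the 85 mm cheeks), y along the lane's y, inner face on the plunger tips.
- coaster: black rubber disc 60 mm across, 3 mm thick, fixed on the lane floor at the empty one of the three places; origin: centre of its underside (6 mm above the stand), its top 9 mm above the stand. Cheek or neighbour bottles leave about 30 mm beside a bottle that stands on it.
- tipped: amber bitters bottle with yellow cap, 47 mm across, 138 mm tall, 0.19 kg, lying on the stand in front of the lane, cap toward the robot's right. Origin: centre of its base; z runs from the base to the cap. Straight round body up to about 70 mm from the base, then narrowing to the neck.
- standing_1: bitters bottle with black cap, 47 x 138 mm, standing in the lane; origin: centre of its base, z up
- standing_2: another such bottle with black cap, standing in the lane
- jug: copper water jug, 111 x 181 x 215 mm, at the right; bystander; origin: centre of its underside
- votive: pale yellow ribbed glass with a tea light, 73 x 104 mm, at the right; bystander; origin: centre of its underside
- pad: order pad, 125 x 75 x 12 mm, front right; bystander; origin: centre of its underside
- measure: steel double jigger, 41 x 97 mm, at the back left; bystander; origin: centre of its underside
- stopper: black bottle stopper, 33 x 48 mm, at the back left; bystander; origin: centre of its underside
There are look-alikes about, which are no part of the job. Leave any turquoise look-alike of the standing_2 alone.

How it is judged:
By the outcome, as a careful person would: the job done as asked, in the order asked, and still so for the second after the job is handed in, while the arm keeps its last pose, push and grip.
It also fails if it takes over 64 s, if anything falls off the work surface, if the arm or the gripper's body presses on something with over 40 N, if the wrist force passes 120 N, or if a joint passes its speed limit or range.

## Working session

There is one attempt and no reset: what is moved stays moved. The work goes in short steps, Python scripts to look and compute and a tool call to move; the robot and the scene stay as the last step left them, time stands still between calls to the robot, and variables do not carry over. Pictures are saved under pics/ and viewed, on a budget of 10 in all, crops included, one or two more only if the job needs it, and the job is handed in when it is done.

Besides the shell and the picture viewer there is one more tool, called by a JSON object that holds its "api" and its "payload". play_rows: Moves the arm, as the interface text tells. Its arguments: {"type":"object","properties":{"motion":{"type":"array"},"force":{"type":"number"}},"required":["motion"]}

```bash
mkdir -p pics; cat > h.py <<'E'
import numpy as np, cv2
from cell import arm
from scipy.spatial.transform import Rotation as R
def cloud(p):
    K=p["K"];d=p["depth"];h,w=d.shape
    u,v=np.meshgrid(np.arange(w),np.arange(h))
    c=np.stack([(u-K[0,2])*d/K[0,0],(v-K[1,2])*d/K[1,1],d],-1)
    r=R.from_rotvec(np.ravel(p["rvec"])).as_matrix()
    P=(c-np.ravel(p["tvec"]))@r
    P[d<=0]=np.nan
    return P
def rel(pos,rot):
    s=arm.observe();r=R.from_rotvec(s["ee_rot"])
    return np.round(r.inv().apply(np.array(pos)-s["position"])*1000,1), np.round((r.inv()*rot).as_rotvec(),4)
E
python3 - <<'E'
from h import *
s=arm.observe();print({k:np.round(v,3) for k,v in s.items()})
ims=[]
for n in("scene","side"):
    p=arm.get_image(n);np.savez(n,P=cloud(p),img=p["img"]);ims.append(p["img"])
    for q in("lane","rail","coaster","tipped","standing_1","plunger_left_tip"):
        print(n,q,[(np.round(np.array(b["box"])*[560,420,560,420]).astype(int).tolist(),round(b["score"],2)) for b in arm.look_for(p,q)])
    cv2.imwrite(f"pics/{n}.png",cv2.resize(p["img"],(800,600)))
E
```

```text
{'clock': np.float64(0.0), 'joints': array([-1.389,  0.435,  0.025,  1.574, -0.012,  1.134, -0.075]), 'dq': array([-0.002,  0.001, -0.001,  0.001, -0.001,  0.   , -0.001]), 'joint_efforts': array([ 1.0000e-03, -6.6785e+01,  9.8500e-01, -3.1445e+01, -6.1000e-02,
        4.3000e-02,  0.0000e+00]), 'position': array([0.175, 0.599, 0.226]), 'ee_rot': array([ 2.513e+00,  1.883e+00, -2.000e-03]), 'force': array([ 0.652, -0.493,  0.554]), 'ft_torque': array([ 0.026, -0.01 ,  0.013]), 'width': np.float64(1.003)}
scene lane [([204, 156, 92, 104], 0.77)]
scene rail [([171, 276, 112, 75], 0.73)]
scene coaster [([225, 224, 21, 16], 0.59)]
scene tipped [([311, 211, 24, 44], 0.63)]
scene standing_1 [([307, 145, 19, 45], 0.76), ([260, 160, 13, 41], 0.7), ([239, 179, 18, 39], 0.59)]
scene plunger_left_tip []
side lane [([217, 164, 59, 108], 0.83), ([323, 201, 15, 40], 0.25)]
side rail [([210, 317, 129, 26], 0.62)]
side coaster [([231, 236, 22, 15], 0.51)]
side tipped [([318, 202, 20, 42], 0.69)]
side standing_1 [([236, 190, 19, 38], 0.89), ([286, 144, 14, 33], 0.74), ([240, 167, 17, 37], 0.63)]
side plunger_left_tip []
```

View pics/scene.png

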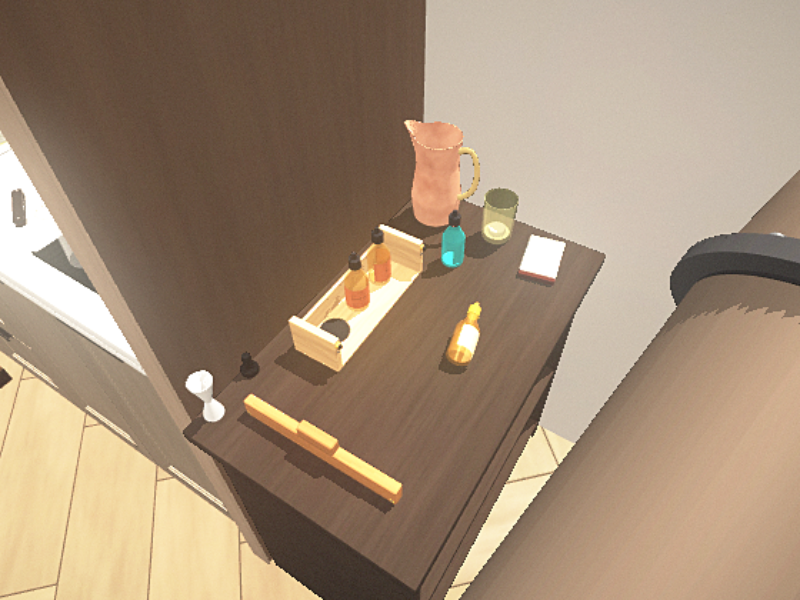

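View pics/side.png

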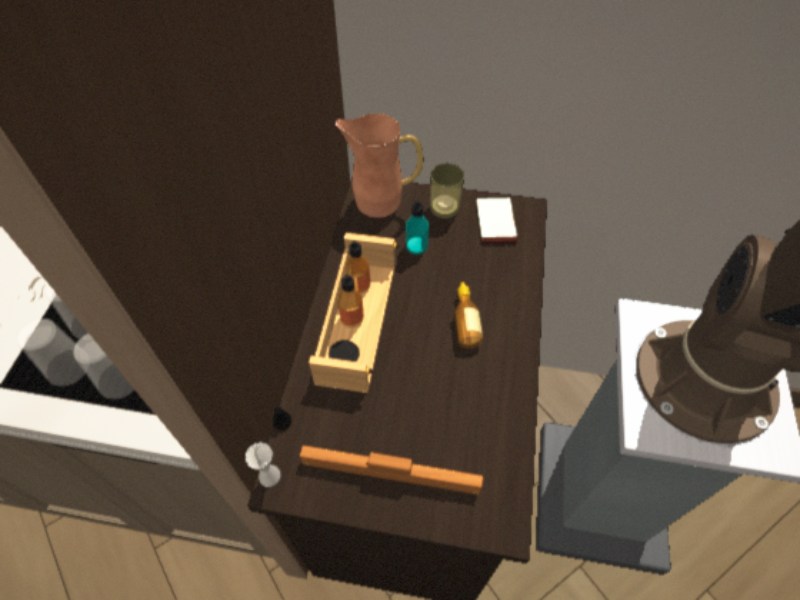

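Scene (800x600): the yellow-cap bottle is at (465,335), with its cap up-right. The coaster is at (335,328), the left place, with two black-cap bottles in the other places. The turquoise look-alike is at (453,240) and the rail at (322,447), its grip at (318,437). Only one bottle has a yellow cap. I'll measure from the depth clouds.

```bash
python3 - <<'E'
from h import *
C={}
for n in("scene","side"):
    z=np.load(n+".npz");P=z["P"];hsv=cv2.cvtColor(z["img"],cv2.COLOR_BGR2HSV).reshape(-1,3)
    C[n]=(P.reshape(-1,3),hsv)
    t=P.reshape(-1,3)
    def box(l,tp,w,h): return P[tp:tp+h,l:l+w].reshape(-1,3), hsv.reshape(420,560,3)[tp:tp+h,l:l+w].reshape(-1,3)
    B={"scene":dict(lane=(195,150,112,115),rail=(165,270,125,85),tip=(305,205,35,55)),"side":dict(lane=(210,158,72,120),rail=(205,307,140,42),tip=(310,192,34,56))}[n]
    print(n)
    q,h=box(*B["rail"]); m=(q[:,2]>.030)&(q[:,2]<.08)
    r=cv2.minAreaRect(q[m][:,:2].astype(np.float32)*1000);print(" rail",r,np.nanpercentile(q[m][:,2],[50,95,99]))
    g=q[(q[:,2]>.052)&(q[:,2]<.08)];print(" grip",cv2.minAreaRect(g[:,:2].astype(np.float32)*1000),len(g))
    q,h=box(*B["lane"]); m=(q[:,2]>.076)&(q[:,2]<.092)&(h[:,1]<150)
    # cheek tops
    pts=q[m];y0=np.median(pts[:,1]);
    for s in(1,-1):
        c=pts[(pts[:,1]-y0)*s>0]; c=pts[s*(pts[:,1]-(pts[:,1].min()+pts[:,1].max())/2)>.09]
        print(" cheek",s,len(c),cv2.minAreaRect(c[:,:2].astype(np.float32)*1000),np.median(c[:,2]))
    m=(q[:,2]>.125)&(q[:,2]<.17)
    c=q[m]; print(" caps", [ (np.round(c[k].mean(0),3),np.round(c[k][:,2].max(),3),k.sum()) for k in (c[:,1]>np.median(c[:,1]),c[:,1]<np.median(c[:,1]))])
    m=(q[:,2]<.02)&(q[:,2]>.004)&(h[:,2]<70);print(" coaster",np.round(np.nanmedian(q[m],0),3),m.sum())
    q,h=box(*B["tip"]); m=(q[:,2]>.008)&(q[:,2]<.08); t=q[m]
    r=cv2.minAreaRect(t[:,:2].astype(np.float32)*1000);print(" tip",r,t[:,2].max())
    w=t[:,:2]-t[:,:2].mean(0);a=np.linalg.svd(w,full_matrices=False)[2][0];a*=-np.sign(a[1])
    s=w@a;L=w@np.array([-a[1],a[0]]);print("  axis",a, "mean",t.mean(0))
    for k in np.arange(-.08,.09,.01):
        b=(s>=k)&(s<k+.01)
        if b.sum()>1: print("  ",round(k,2),b.sum(),"lat",np.round([L[b].min(),L[b].max()],4),"zmax",round(t[b,2].max(),4),"ctr",np.round(t[b].mean(0),3),"hue",np.median(h[m][b],0))
    f=P.reshape(-1,3);k=(f[:,2]>.25)&(f[:,2]<.45)&(abs(f[:,1]-.0)<.3)&(f[:,0]>.4);print(" wall x",np.nanpercentile(f[k][:,0],[1,5,50]) if k.any() else None)
E
```

```text
scene
 rail ((534.9052124023438, 277.0655517578125), (299.94696044921875, 21.693498611450195), 0.3852834701538086) [0.04029426 0.06259723 0.0638254 ]
 grip ((534.4852905273438, 277.29052734375), (69.32846069335938, 20.636962890625), 0.8651974201202393) 293
 cheek 1 281 ((684.5794677734375, 122.2472152709961), (41.11672592163086, 178.0430450439453), 73.94173431396484) 0.0837257482048423
 cheek -1 225 ((683.2303466796875, -132.8583221435547), (63.29045104980469, 165.30567932128906), 88.8004150390625) 0.0830871332065475
 caps [(array([0.76 , 0.037, 0.147]), np.float64(0.17), np.int64(324)), (array([ 0.733, -0.043,  0.141]), np.float64(0.17), np.int64(324))]
 coaster [nan nan nan] 0
 tip ((445.61761474609375, -52.018646240234375), (46.754676818847656, 135.708740234375), 13.726197242736816) 0.04943453400861837
  axis [ 0.22474424 -0.97441779] mean [ 0.43789149 -0.02685734  0.03634044]
   -0.05 11 lat [-0.0194  0.0208] zmax 0.0473 ctr [0.429 0.013 0.027] hue [ 16. 147. 219.]
   -0.04 174 lat [-0.0214  0.0239] zmax 0.0494 ctr [0.431 0.009 0.031] hue [ 17. 152. 242.]
   -0.03 57 lat [-0.0214
[... 2719 characters left out ...]
t [-0.0241  0.0209] zmax 0.046 ctr [ 0.45  -0.052  0.039] hue [ 16.  174.5 161. ]
   0.03 18 lat [-0.0149  0.0146] zmax 0.0431 ctr [ 0.454 -0.061  0.038] hue [ 15.  189.  145.5]
   0.04 15 lat [-0.0112  0.0104] zmax 0.036 ctr [ 0.455 -0.071  0.033] hue [ 16. 196. 163.]
   0.05 20 lat [-0.011   0.0082] zmax 0.0329 ctr [ 0.456 -0.082  0.029] hue [ 18. 204. 201.]
   0.06 28 lat [-0.0125  0.0083] zmax 0.0348 ctr [ 0.458 -0.091  0.029] hue [ 22.  214.5 212.5]
   0.07 24 lat [-0.0139  0.0097] zmax 0.0351 ctr [ 0.461 -0.101  0.029] hue [ 23. 217. 231.]
   0.08 5 lat [-0.0033  0.006 ] zmax 0.0326 ctr [ 0.464 -0.109  0.028] hue [ 25. 214. 242.]
 wall x [0.76344004 0.76383169 0.76472052]
  return np.nanmean(a, axis, out=out, keepdims=keepdims)
```

```bash
cat >> h.py <<'E'
a=np.array([.226,-.974,0]);p=np.array([.974,.226,0]);base=np.array([.4310,.0152,.0235])
def ori(x,z):
    z=np.array(z,float);z/=np.linalg.norm(z);x=np.array(x,float);x/=np.linalg.norm(x)
    return R.from_matrix(np.stack([x,np.cross(z,x),z],1))
phi=np.radians(25)
dpick=np.array([0,0,-np.cos(phi)])-np.sin(phi)*a
Rpick=ori(p,dpick); gpick=base+.115*a; tpick=gpick+.015*dpick
E
python3 - <<'E'
from h import *
for n in("scene","side"):
    z=np.load(n+".npz");P=z["P"]
    l,t,w,h={"scene":(195,150,112,115),"side":(210,158,72,120)}[n]
    q=P[t:t+h,l:l+w].reshape(-1,3);q=q[(q[:,0]<.735)&(q[:,0]>.57)]
    for nm,s in(("L",1),("R",-1)):
        c=q[(q[:,2]>.079)&(q[:,2]<.09)&(s*(q[:,1]+.01)>.11)&(s*(q[:,1]+.01)<.17)]
        print(n,nm,len(c),cv2.minAreaRect(c[:,:2].astype(np.float32)*1000),np.percentile(c[:,:2],[2,98],axis=0).round(4).tolist(),np.median(c[:,2]))
    for y0 in(-.01,-.09):
        c=q[(q[:,2]>.12)&(q[:,2]<.16)&(abs(q[:,1]-y0)<.04)&(q[:,0]<.70)]
        print(" cap",y0,len(c),np.median(c,0).round(4),c[:,2].max().round(4))
    c=q[(q[:,2]>.045)&(q[:,2]<.06)&(q[:,0]>.68)];print(" back",np.percentile(c[:,0],[5,50,95]).round(4))
print(rel(tpick-.10*dpick,Rpick),rel(tpick-.10*dpick+[0,0,.08],Rpick))
E
```

```text
scene L 226 ((651.5748901367188, 132.32473754882812), (103.60194396972656, 16.658578872680664), 1.395127773284912) [[0.6038, 0.1242], [0.6996, 0.1396]] 0.08413743698618596
scene R 151 ((655.588623046875, -151.91847229003906), (103.27494812011719, 18.27753257751465), 2.5884180068969727) [[0.6088, -0.1608], [0.7034, -0.1444]] 0.08337996341415801
 cap -0.01 74 [ 0.6625 -0.0086  0.1299] 0.1439
 cap -0.09 65 [ 0.6675 -0.0882  0.1298] 0.1441
 back [0.6846 0.6983 0.7041]
side L 239 ((653.430419921875, 132.6630401611328), (101.6683578491211, 16.661279678344727), 0.5385435819625854) [[0.6061, 0.125], [0.7027, 0.1405]] 0.08283094617292222
side R 153 ((658.8890991210938, -151.5628204345703), (97.97098541259766, 17.835479736328125), 1.3683866262435913) [[0.6119, -0.1595], [0.7063, -0.1434]] 0.08203446061234353
 cap -0.01 73 [ 0.666  -0.0075  0.1293] 0.1434
 cap -0.09 63 [ 0.6701 -0.0876  0.1287] 0.1429
 back [0.6898 0.7016 0.7066]
(array([-620.8,  483.4,  126.2]), array([0.3945, 0.2306, 1.0405])) (array([-620.8,  483.4,   46.2]), array([0.3945, 0.2306, 1.0405]))
```

{"api": "play_rows", "payload": {"motion": [[0.2, -621, 483, 46, 0.394, 0.231, 1.04], [0.2, -621, 483, 46, 0.394, 0.231, 1.04], [0.2, -621, 483, 46, 0.394, 0.231, 1.04], [0.2, -621, 483, 46, 0.394, 0.231, 1.04], [0.2, -621, 483, 46, 0.394, 0.231, 1.04], [0.2, -621, 483, 46, 0.394, 0.231, 1.04], [0.2, -621, 483, 46, 0.394, 0.231, 1.04], [0.2, -621, 483, 46, 0.394, 0.231, 1.04], [0.2, -621, 483, 46, 0.394, 0.231, 1.04], [0.2, -621, 483, 46, 0.394, 0.231, 1.04]], "force": 40}}

```text
clock: 1.7
position: [0.3594, 0.1335, 0.198]
ee_rot: [-2.689, -0.308, 0.065]
force: [1.9, 2.1, 0.0]
width: 0.6
```

```bash
python3 - <<'E'
from h import *
s=arm.observe();print(s["clock"],s["position"],s["joints"].round(2) if hasattr(s["joints"],'round') else s["joints"])
print(rel(tpick-.10*dpick,Rpick))
E
```

```text
1.7 [0.35935133 0.13347048 0.19803994] [-0.52  0.13  0.48  2.21 -0.59  1.    0.57]
(array([ 43. , 297.1, -31. ]), array([-0.0007, -0.0023,  0.0005]))
```

{"api": "play_rows", "payload": {"motion": [[0.2, 43, 297, -31, 0, 0, 0], [0.2, 43, 297, -31, 0, 0, 0], [0.2, 43, 297, -31, 0, 0, 0], [0.2, 43, 297, -31, 0, 0, 0], [0.2, 43, 297, -31, 0, 0, 0], [0.2, 43, 297, -31, 0, 0, 0], [0.2, 43, 297, -31, 0, 0, 0], [0.2, 43, 297, -31, 0, 0, 0]]}}

```text
clock: 2.5
position: [0.4651, -0.1331, 0.0998]
ee_rot: [-2.69, -0.305, 0.066]
force: [0.2, 1.2, 0.0]
width: 0.599
```

```bash
python3 - <<'E'
from h import *
pc=arm.get_image("wrist");P=cloud(pc);hsv=cv2.cvtColor(pc["img"],cv2.COLOR_BGR2HSV)
q=P.reshape(-1,3);m=(q[:,2]>.012)&(q[:,2]<.05)&(abs(q[:,0]-.447)<.06)&(q[:,1]<.04)&(q[:,1]>-.14)
t=q[m];print(len(t))
if len(t): print(cv2.minAreaRect(t[:,:2].astype(np.float32)*1000))
s=(t-base)@a;L=(t-base)@p
for k in np.arange(0,.14,.01):
    b=(s>=k)&(s<k+.01)
    if b.sum()>3: print(round(k,2),b.sum(),np.percentile(L[b],[2,98]).round(4),t[b,2].max().round(4))
print(rel(tpick,Rpick))
im=pc["img"].copy();cv2.imwrite("pics/w1.png",im)
E
```

```text
7593
((447.2152404785156, -55.25440216064453), (46.963218688964844, 137.7661895751953), 13.826096534729004)
0.0 309 [-0.0222  0.0205] 0.0492
0.01 647 [-0.023   0.0204] 0.0495
0.02 659 [-0.0229  0.0212] 0.0498
0.03 692 [-0.0228  0.0211] 0.0492
0.04 686 [-0.0226  0.0209] 0.0491
0.05 699 [-0.0225  0.0207] 0.0496
0.06 723 [-0.0225  0.0205] 0.0491
0.07 806 [-0.022   0.0205] 0.0484
0.08 658 [-0.018   0.0164] 0.0453
0.09 426 [-0.0129  0.0117] 0.0392
0.1 333 [-0.0106  0.0093] 0.0367
0.11 382 [-0.0121  0.0108] 0.0371
0.12 388 [-0.012   0.0107] 0.0371
0.13 172 [-0.0058  0.0044] 0.0309
0.14 13 [-0.004   0.0027] 0.0291
(array([-0. ,  0.4, 99.7]), array([-0.0014, -0.0019, -0.0003]))
```

View pics/w1.png

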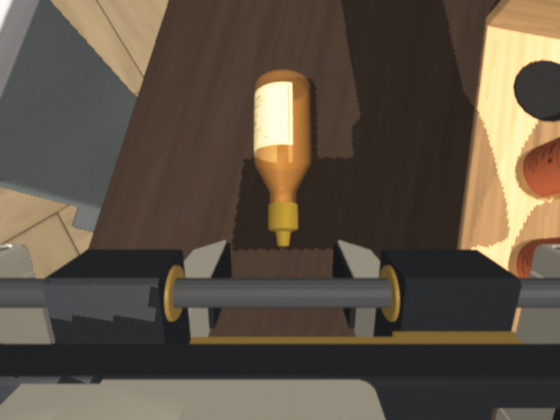

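Wrist view: the bottle is centred at (283,150) and the cap band at (283,217), in line with the jaws. I'll descend and grip the cap.

{"api": "play_rows", "payload": {"motion": [[0, 0, 2, 40, 0, 0, 0], [0, 0, 4, 75, 0, 0, 0], [0, 0, 4, 98, 0, 0, 0], [0, 0, 4, 98, 0, 0, 0], [-1, 0, 4, 98, 0, 0, 0], [-1, 0, 4, 98, 0, 0, 0], [-1, 0, 4, 98, 0, 0, 0], [-1, 0, 4, 98, 0, 0, 0], [-1, 0, 4, 98, 0, 0, 0]], "force": 45}}

```text
clock: 3.45
position: [0.4572, -0.0952, 0.0105]
ee_rot: [-2.689, -0.307, 0.064]
force: [0.7, -1.6, 2.3]
width: 0.229
```

```bash
python3 - <<'E'
from h import *
print(arm.observe()["position"],tpick, rel(arm.observe()["position"]+np.array([0,0,.15]),Rpick))
E
```

```text
[ 0.45721612 -0.09521597  0.01046949] [ 0.45555732 -0.09063555  0.00990538] (array([   0.5,  -63.4, -135.9]), array([-0.0002, -0.0034, -0.0001]))
```

{"api": "play_rows", "payload": {"motion": [[-1, 0, -8, -18, 0, 0, 0], [-1, 0, -25, -53, 0, 0, 0], [-1, 0, -42, -90, 0, 0, 0], [-1, 0, -63, -136, 0, 0, 0], [-1, 0, -63, -136, 0, 0, 0], [-1, 0, -63, -136, 0, 0, 0]]}}

```text
clock: 4.05
position: [0.4574, -0.0959, 0.1615]
ee_rot: [-2.69, -0.308, 0.06]
force: [-0.1, -0.5, -0.1]
width: -0.0
```

```bash
python3 - <<'E'
from h import *
from scipy.spatial.transform import Slerp
s=arm.observe()
for n in("side","wrist"):
    pc=arm.get_image(n);q=cloud(pc).reshape(-1,3);hsv=cv2.cvtColor(pc["img"],cv2.COLOR_BGR2HSV).reshape(-1,3)
    m=(np.linalg.norm(q-(s["position"]+[0,.05,0]),axis=1)<.13)&(hsv[:,1]>120)&(hsv[:,0]>8)&(hsv[:,0]<35)&(q[:,2]>.02)
    t=q[m];print(n,len(t),t.min(0).round(3),t.max(0).round(3))
    if len(t)>20:
        w=t-t.mean(0);print(t.mean(0).round(3),np.linalg.svd(w,full_matrices=False)[2][0].round(3))
    cv2.imwrite(f"pics/l_{n}.png",pc["img"])
c=np.array([.6549,-.0096]);yaw=.0165
Rf=ori([0,1,0],[np.cos(phi),0,-np.sin(phi)])
r0=R.from_rotvec(s["ee_rot"]);print("rot rel",(r0.inv()*Rf).as_rotvec(),s["joints"])
E
python3 -c "
import cv2,numpy as np
a=cv2.imread('pics/l_side.png')[120:320,200:480];b=cv2.imread('pics/l_wrist.png')
cv2.imwrite('pics/l.png',np.vstack([cv2.resize(a,(420,300)),cv2.resize(b,(420,300))]))"
```

```text
side 298 [ 0.417 -0.139  0.032] [ 0.499 -0.008  0.264]
[ 0.454 -0.068  0.12 ] [-0.052  0.322 -0.945]
wrist 4896 [ 0.411 -0.125  0.032] [ 0.49  -0.01   0.264]
[ 0.454 -0.091  0.187] [ 0.035 -0.31   0.95 ]
rot rel [-1.30349487  0.49866582 -1.38371886] [-0.07479761  0.46981416  0.62122259  1.91290511 -0.6184237   1.2393253
  1.08863304]
```

View pics/l.png

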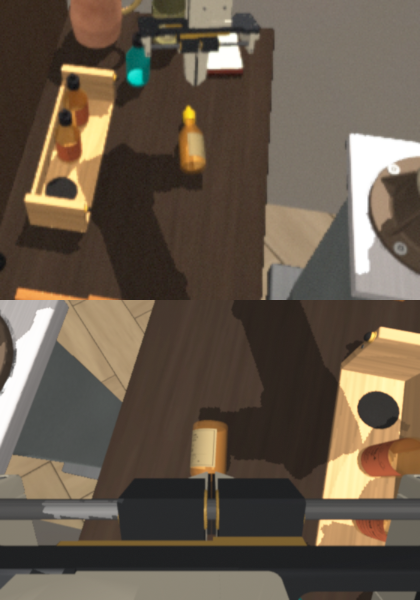

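The cap grip slipped: the jaws are fully shut and the bottle is still lying there. I'll re-measure it and grip the straight body near its centre of mass. Then I'll stand it on the stand in front of the lane and regrip it from above.

```bash
python3 - <<'E'
from h import *
for n in("side","scene"):
    pc=arm.get_image(n);q=cloud(pc).reshape(-1,3);hsv=cv2.cvtColor(pc["img"],cv2.COLOR_BGR2HSV).reshape(-1,3)
    m=(abs(q[:,0]-.45)<.09)&(abs(q[:,1]+.05)<.11)&(q[:,2]>.012)&(q[:,2]<.055)
    t=q[m];r=cv2.minAreaRect(t[:,:2].astype(np.float32)*1000)
    w=t[:,:2]-t[:,:2].mean(0);A=np.linalg.svd(w,full_matrices=False)[2][0];A*=-np.sign(A[1])
    print(n,len(t),r,A.round(3),t[:,2].max().round(3))
E
```

```text
side 565 ((447.6745910644531, -78.0232162475586), (46.80161666870117, 140.78363037109375), 10.21457290649414) [ 0.177 -0.984] 0.049
scene 595 ((444.2845764160156, -77.74862670898438), (46.86825942993164, 139.9220733642578), 9.345525741577148) [ 0.166 -0.986] 0.05
```

```bash
cat >> h.py <<'E'
a=np.array([.171,-.985,0]);p=np.array([.985,.171,0]);base=np.array([.4342,-.0110,.0235])
phi=np.radians(30)
dpick=np.array([0,0,-np.cos(phi)])-np.sin(phi)*a
Rpick=ori(p,dpick); gpick=base+.058*a; tpick=gpick+.016*dpick
E
python3 - <<'E'
from h import *
print(rel(tpick-.09*dpick,Rpick),arm.observe()["clock"])
E
```

```text
(array([-7.7, 37.4, 61.7]), array([0.0859, 0.0244, 0.0488])) 4.25
```

{"api": "play_rows", "payload": {"motion": [[0.5, -8, 37, 62, 0.086, 0.024, 0.049], [0.5, -8, 37, 62, 0.086, 0.024, 0.049], [0.5, -8, 37, 62, 0.086, 0.024, 0.049], [0.5, -8, 37, 62, 0.086, 0.024, 0.049], [0.5, -8, 37, 62, 0.086, 0.024, 0.049]]}}

```text
clock: 4.75
position: [0.4507, -0.104, 0.0885]
ee_rot: [-2.61, -0.226, 0.059]
force: [0.4, 0.1, -0.9]
width: 0.39
```

```bash
python3 - <<'E'
from h import *
pc=arm.get_image("wrist");q=cloud(pc).reshape(-1,3)
m=(q[:,2]>.012)&(q[:,2]<.055)&(abs(q[:,0]-.447)<.06)&(q[:,1]<.02)&(q[:,1]>-.16)
t=q[m];s=(t-base)@a;L=(t-base)@p
for k in np.arange(-.02,.14,.02):
    b=(s>=k)&(s<k+.02)
    if b.sum()>3: print(round(k,2),b.sum(),np.percentile(L[b],[2,98]).round(4),s[b].min().round(4))
print(rel(tpick,Rpick),arm.observe()["width"])
E
```

```text
0.0 1243 [-0.0222  0.0212] 0.0015
0.02 1548 [-0.0219  0.0217] 0.02
0.04 1631 [-0.0216  0.0219] 0.04
0.06 1740 [-0.021   0.0214] 0.06
0.08 1111 [-0.0149  0.0154] 0.08
0.1 68 [-0.0096  0.0102] 0.1
0.12 484 [-0.0095  0.0108] 0.1215
(array([-0.6,  0.9, 90.7]), array([ 0.0006, -0.0008,  0.0017])) 0.4357358471146582
```

{"api": "play_rows", "payload": {"motion": [[0.5, 0, 0, 0, 0, 0, 0], [0.5, 0, 0, 0, 0, 0, 0], [0.5, 0, 0, 0, 0, 0, 0], [0.5, 0, 0, 0, 0, 0, 0], [0.5, 0, 1, 35, 0, 0, 0], [0.5, 0, 1, 70, 0, 0, 0], [0.5, 0, 1, 91, 0, 0, 0], [0.5, 0, 1, 91, 0, 0, 0], [-1, 0, 1, 91, 0, 0, 0], [-1, 0, 1, 91, 0, 0, 0]], "force": 50}}

```text
clock: 5.8
position: [0.4442, -0.0613, 0.0102]
ee_rot: [-2.611, -0.226, 0.056]
force: [0.3, -0.7, 0.5]
width: 0.622
```

{"api": "play_rows", "payload": {"motion": [[-1, 0, 0, 0, 0, 0, 0], [-1, 0, 0, 0, 0, 0, 0], [-1, 0, 0, 0, 0, 0, 0], [-1, 0, 0, 0, 0, 0, 0], [-1, 0, -20, -35, 0, 0, 0], [-1, 0, -50, -87, 0, 0, 0], [-1, 0, -75, -130, 0, 0, 0], [-1, 0, -75, -130, 0, 0, 0]]}}

```text
clock: 6.6
position: [0.4455, -0.0625, 0.1648]
ee_rot: [-2.614, -0.228, 0.047]
force: [1.0, -0.9, -2.4]
width: 0.494
```

```bash
python3 - <<'E'
from h import *
s=arm.observe();print(s["clock"],s["position"],s["force"],s["width"],s["joints"])
Rf=ori([0,1,0],[np.cos(phi),0,-np.sin(phi)])
g=np.array([.54,.02,.058+.003]);t=g+.016*np.array([np.cos(phi),0,-np.sin(phi)])
for h in(.12,0): print(rel(t+[0,0,h],Rf))
pc=arm.get_image("wrist");cv2.imwrite("pics/w2.png",pc["img"])
E
```

```text
6.6 [ 0.44548745 -0.062502    0.16476637] [ 1.03041991 -0.85651388 -2.36311047] 0.4944376254956576 [-0.06742704  0.45657619  0.60611589  1.96392126 -0.6848579   1.25839017
  1.07964343]
(array([120.9, -58.1,  25. ]), array([-1.275 ,  0.3909, -1.4773]))
(array([119.8,   1.4, 129.2]), array([-1.275 ,  0.3909, -1.4773]))
```

View pics/w2.png

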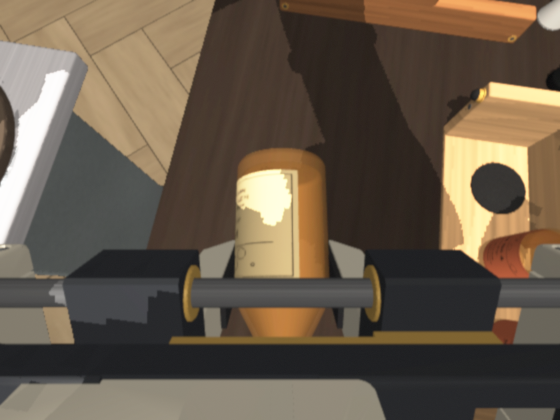

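The bottle is held by its body, base at (285,150) and straight in the jaws. Now I turn it upright.

{"api": "play_rows", "payload": {"motion": [[-1, 25, -60, -20, -0.1275, 0.039, -0.148], [-1, 50, -60, -10, -0.255, 0.078, -0.295], [-1, 75, -60, 0, -0.3825, 0.117, -0.443], [-1, 100, -60, 10, -0.51, 0.156, -0.591], [-1, 121, -58, 25, -0.6375, 0.195, -0.739], [-1, 121, -58, 25, -0.765, 0.234, -0.886], [-1, 121, -58, 25, -0.8925, 0.273, -1.034], [-1, 121, -58, 25, -1.02, 0.312, -1.182], [-1, 121, -58, 25, -1.1475, 0.351, -1.33], [-1, 121, -58, 25, -1.275, 0.391, -1.477]]}}

```text
clock: 7.65
position: [0.5452, 0.0088, 0.1651]
ee_rot: [2.453, 1.325, 0.626]
force: [0.9, -0.7, -2.1]
width: 0.494
```

```bash
cat >> h.py <<'E'
Rf=ori([0,1,0],[np.cos(phi),0,-np.sin(phi)])
E
python3 - <<'E'
from h import *
s=arm.observe();print(s["position"],s["width"],s["joints"].round(2))
t=np.array([.54,.02,.061])+.016*Rf.as_matrix()[:,2]
for h in(.12,): print(rel(t+[0,0,h],Rf))
E
```

```text
[0.54519136 0.00880873 0.16513782] 0.4938872216135732 [-0.68  0.17  0.54  2.34  0.28  0.15  0.56]
(array([15.5,  3.7, -3. ]), array([-0.4983,  0.1886, -0.5446]))
```

```bash
cat >> h.py <<'E'
def Rup(psi,ph=None):
    ph=phi if ph is None else ph
    h=np.array([np.cos(psi),np.sin(psi),0]);return ori(np.cross([0,0,1],h),h*np.cos(ph)-np.array([0,0,np.sin(ph)]))
E
python3 - <<'E'
from h import *
s=arm.observe();M=R.from_rotvec(s["ee_rot"]).as_matrix();print(M.round(2))
for ps in(0,-30,-60,-90):
    r=Rup(np.radians(ps));g=np.array([.54,.02,.18]);print(ps,rel(g+.016*r.as_matrix()[:,2],r))
E
```

```text
[[ 0.48  0.72  0.5 ]
 [ 0.84 -0.54 -0.04]
 [ 0.24  0.44 -0.87]]
0 (array([15.3,  3.2, -2.1]), array([-0.4983,  0.1886, -0.5446]))
-30 (array([ 8.5,  5.6, -2.7]), array([-0.5743, -0.1783, -0.1668]))
-60 (array([ 1.8,  4.7, -5. ]), array([-0.6241, -0.5392,  0.2211]))
-90 (array([-3.1,  0.7, -8.4]), array([-0.6465, -0.8932,  0.6188]))
```

{"api": "play_rows", "payload": {"motion": [[-1, 2, 5, -5, -0.104, -0.09, 0.037], [-1, 2, 5, -5, -0.208, -0.18, 0.074], [-1, 2, 5, -5, -0.312, -0.27, 0.11], [-1, 2, 5, -5, -0.416, -0.36, 0.147], [-1, 2, 5, -5, -0.52, -0.45, 0.184], [-1, 2, 5, -5, -0.624, -0.539, 0.221], [-1, 2, 5, -5, -0.624, -0.539, 0.221]]}}

```text
clock: 8.35
position: [0.5466, 0.0093, 0.1717]
ee_rot: [2.118, 0.666, 0.357]
force: [1.0, -0.1, -2.1]
width: 0.492
```

```bash
cat > st.py <<'E'
from h import *
s=arm.observe();M=R.from_rotvec(s["ee_rot"]).as_matrix();print(s["clock"],s["position"].round(3),"q",s["joints"].round(2),"w",round(s["width"],3),"z",M[:,2].round(2))
for ps in(0,-30,-60,-90):
    r=Rup(np.radians(ps));g=np.array([.54,.02,.18]);print(ps,rel(g+.016*r.as_matrix()[:,2],r))
E
python3 st.py
```

```text
8.35 [0.547 0.009 0.172] q [-1.5   0.84  1.22  2.26  0.44  0.39 -0.29] w 0.492 z [ 0.47 -0.66 -0.59]
0 (array([12.1, -2.6, -3.8]), array([-0.0889,  0.7957, -0.5292]))
-30 (array([ 6.6,  0.2, -0.1]), array([-0.0985,  0.3557, -0.245 ]))
-60 (array([-0.5,  1. ,  0.8]), array([-0.1032, -0.084 ,  0.0397]))
-90 (array([-7.2, -0.4, -1.3]), array([-0.1033, -0.5234,  0.3248]))
```

{"api": "play_rows", "payload": {"motion": [[-1, -1, 1, 1, -0.103, -0.084, 0.04], [-1, -1, 1, 1, -0.103, -0.084, 0.04], [-1, -1, 1, 1, -0.103, -0.084, 0.04]]}}

```text
clock: 8.65
position: [0.5463, 0.0067, 0.1714]
ee_rot: [2.037, 0.55, 0.313]
force: [0.0, -1.4, -1.0]
width: 0.496
```

```bash
python3 st.py; python3 - <<'E'
from h import *
r=Rup(np.radians(-60));g=np.array([.54,.02,.062]);print(rel(g+.016*r.as_matrix()[:,2],r))
ims=[cv2.resize(arm.get_image(n)["img"],(400,300)) for n in("scene","side")]
cv2.imwrite("pics/u.png",np.hstack(ims))
E
```

```text
8.65 [0.546 0.007 0.171] q [-1.5   0.96  1.2   2.2   0.39  0.49 -0.34] w 0.496 z [ 0.43 -0.75 -0.5 ]
0 (array([13.2, -3.3, -7. ]), array([-0.0016,  0.9067, -0.52  ]))
-30 (array([ 8.1, -0.8, -2.6]), array([-0.0008,  0.4534, -0.258 ]))
-60 (array([ 1.2,  0.1, -1. ]), array([ 0.0001, -0.0001,  0.0038]))
-90 (array([-5.8, -0.8, -2.6]), array([ 0.0009, -0.4536,  0.2655]))
(array([   1.5, -102. ,   58. ]), array([ 0.0001, -0.0001,  0.0038]))
```

View pics/u.png

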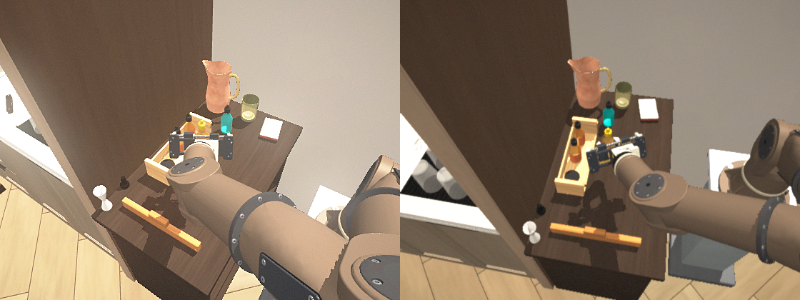

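```bash
python3 - <<'E'
from h import *
r=Rup(np.radians(-60))
for z in(.18,.068,.060):
    g=np.array([.49,.0,z]);print(rel(g+.016*r.as_matrix()[:,2],r))
E
```

```text
(array([-51. ,  -4.9,  -7.6]), array([-0.0048,  0.0009, -0.0025]))
(array([ -51.2, -101.7,   48.9]), array([-0.0048,  0.0009, -0.0025]))
(array([ -51.2, -108.6,   52.9]), array([-0.0048,  0.0009, -0.0025]))
```

{"api": "play_rows", "payload": {"motion": [[-1, -26, -4, -4, 0, 0, 0], [-1, -51, -5, -8, 0, 0, 0], [-1, -51, -35, 10, 0, 0, 0], [-1, -51, -70, 30, 0, 0, 0], [-1, -51, -102, 49, 0, 0, 0], [-1, -51, -102, 49, 0, 0, 0], [-1, -51, -105, 51, 0, 0, 0], [-1, -51, -105, 51, 0, 0, 0]]}}

```text
clock: 9.55
position: [0.4972, -0.0121, 0.0578]
ee_rot: [2.047, 0.542, 0.317]
force: [1.1, 0.0, -2.2]
width: 0.494
```

```bash
python3 st.py; python3 - <<'E'
from h import *
s=arm.observe();print(s["force"])
pc=arm.get_image("side");q=cloud(pc).reshape(-1,3)
m=(np.linalg.norm(q[:,:2]-[.49,0],axis=1)<.03)
t=q[m];print(len(t),t[:,2].max(), t[t[:,2]>.11].mean(0))
E
```

```text
9.55 [ 0.497 -0.012  0.058] q [-1.48  1.18  1.05  2.34  0.3   0.26 -0.51] w 0.494 z [ 0.43 -0.75 -0.51]
0 (array([ 65.6,  98.4, -57.4]), array([-0.0041,  0.9058, -0.5323]))
-30 (array([ 60.6, 101. , -53. ]), array([-0.0059,  0.4531, -0.2692]))
-60 (array([ 53.7, 101.9, -51.4]), array([-0.0073,  0.0006, -0.0058]))
-90 (array([ 46.7, 101. , -53. ]), array([-0.0084, -0.4519,  0.2577]))
[ 1.12864163  0.03630762 -2.1778239 ]
297 0.14629957100969113 [0.49137708 0.00526587 0.12828818]
```

{"api": "play_rows", "payload": {"motion": [[-1, 0, -2, 1, 0, 0, 0], [-1, 0, -3.5, 2, 0, 0, 0], [-1, 0, -5, 3, 0, 0, 0], [-1, 0, -5, 3, 0, 0, 0]]}}

```text
clock: 10.0
position: [0.4974, -0.0119, 0.0518]
ee_rot: [2.047, 0.543, 0.317]
force: [-0.8, -0.7, -2.0]
width: 0.495
```

```bash
python3 - <<'E'
from h import *
s=arm.observe();print(s["force"],s["position"])
E
```

```text
[-0.82849235 -0.65089677 -1.95001755] [ 0.49741139 -0.0118518   0.05180593]
```

{"api": "play_rows", "payload": {"motion": [[-1, 0, -1, 0.6, 0, 0, 0], [-1, 0, -2, 1.2, 0, 0, 0], [-1, 0, -2.5, 1.5, 0, 0, 0], [-1, 0, -2.5, 1.5, 0, 0, 0]]}}

```text
clock: 10.4
position: [0.4976, -0.0124, 0.0501]
ee_rot: [2.045, 0.541, 0.317]
force: [-2.5, 4.3, 10.0]
width: 0.492
```

{"api": "play_rows", "payload": {"motion": [[-1, 0, 0.7, -0.4, 0, 0, 0], [0.6, 0, 0.7, -0.4, 0, 0, 0], [0.6, 0, 0.7, -0.4, 0, 0, 0], [0.6, 0, 0.7, -0.4, 0, 0, 0], [0.6, 0, 0.7, -0.4, 0, 0, 0], [0.6, 0, 0.7, -10, 0, 0, 0], [0.6, 0, 0.7, -40, 0, 0, 0], [0.6, 0, 0.7, -80, 0, 0, 0], [0.6, 0, 0.7, -120, 0, 0, 0], [0.6, 0, 0.7, -120, 0, 0, 0]]}}

```text
clock: 11.4
position: [0.4458, 0.0822, 0.1119]
ee_rot: [2.048, 0.547, 0.323]
force: [0.3, 0.7, -0.3]
width: 0.801
```

```bash
python3 st.py; python3 - <<'E'
from h import *
for n in ("side","wrist","scene"):
    pc=arm.get_image(n);q=cloud(pc).reshape(-1,3)
    m=(np.linalg.norm(q[:,:2]-[.491,.002],axis=1)<.035)
    t=q[m];
    if len(t): print(n,len(t),t[:,2].max())
    for lo,hi in((.02,.07),(.108,.126)):
        k=t[(t[:,2]>lo)&(t[:,2]<hi)]
        if len(k)>5: print(cv2.minAreaRect(k[:,:2].astype(np.float32)*1000),len(k))
    if n=="side": cv2.imwrite("pics/s3.png",pc["img"][60:300,180:500])
r=ori([0,1,0],[0,0,-1]);print(rel([.49,0,.25],r))
E
```

```text
11.4 [0.446 0.082 0.112] q [-1.71  1.02  1.07  2.27  0.26  0.58 -0.5 ] w 0.801 z [ 0.44 -0.74 -0.51]
0 (array([ 62.6, 106.2,  62.9]), array([-0.0038,  0.8992, -0.5319]))
-30 (array([ 57.5, 108.8,  67.3]), array([-0.0063,  0.4466, -0.2686]))
-60 (array([ 50.6, 109.8,  68.8]), array([-0.0084, -0.0059, -0.005 ]))
-90 (array([ 43.7, 108.9,  67.2]), array([-0.0101, -0.4581,  0.2588]))
side 677 0.13902813957109417
((488.517333984375, 13.175983428955078), (46.37623977661133, 25.015308380126953), 10.153071403503418) 185
((489.8276672363281, 2.8746023178100586), (22.68081283569336, 20.25634002685547), 10.097199440002441) 62
wrist 7303 0.11861540322074834
((482.9377136230469, 11.002685546875), (47.242431640625, 24.218914031982422), 29.98674201965332) 3091
((484.89984130859375, 6.1064043045043945), (22.979225158691406, 11.549386978149414), 32.19188690185547) 402
scene 689 0.1371182773858242
((483.0036926269531, 12.91910171508789), (46.69628143310547, 23.601306915283203), 24.251977920532227) 227
((486.7616271972656, 1.5430660247802734), (22.17104148864746, 21.965917587280273), 32.40811538696289) 70
(array([  0.6, 164.7,   6.8]), array([ 0.9436,  0.5408, -0.9529]))
```

View pics/s3.png

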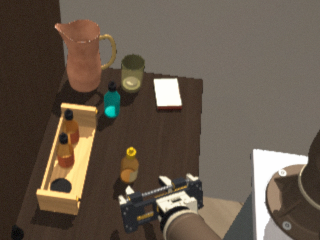

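The bottle stands upright at (130,165) in the crop, about (0.4885, 0.002) in world. I'll go above it with the tool pointing down.

{"api": "play_rows", "payload": {"motion": [[-0.1, 0, 45, -27, 0, 0, 0], [-0.1, 0, 90, -54, 0.1, 0.055, -0.1], [-0.1, 0, 120, -60, 0.2, 0.113, -0.2], [-0.1, 0, 150, -40, 0.32, 0.18, -0.32], [-0.1, 0, 165, -20, 0.43, 0.25, -0.43], [-0.1, 0, 165, 0, 0.54, 0.31, -0.54], [-0.1, 0.6, 165, 7, 0.65, 0.37, -0.65], [-0.1, 0.6, 165, 7, 0.75, 0.43, -0.75], [-0.1, 0.6, 165, 7, 0.85, 0.49, -0.85], [-0.1, 0.6, 165, 7, 0.944, 0.541, -0.953]]}}

```text
clock: 12.55
position: [0.4864, -0.0038, 0.2484]
ee_rot: [2.277, 1.638, 0.108]
force: [-0.7, -0.5, -0.7]
width: 0.453
```

```bash
python3 - <<'E'
from h import *
s=arm.observe();print(s["clock"],s["position"],s["joints"].round(2),s["width"])
r=ori([0,1,0],[0,0,-1]);print(rel([.4885,.002,.23],r))
q=cloud(arm.get_image("scene")).reshape(-1,3);m=(np.linalg.norm(q[:,:2]-[.489,.002],axis=1)<.04)&(q[:,2]<.145)
t=q[m]; k=t[(t[:,2]>.108)&(t[:,2]<.126)];print(len(k), cv2.minAreaRect(k[:,:2].astype(np.float32)*1000) if len(k)>5 else 0)
E
```

```text
12.55 [ 0.48642974 -0.00379565  0.24836401] [-1.51  0.04  1.28  2.13  0.33  0.82  0.81] 0.45333990968106497
(array([ 8.5, -5.5, 16.5]), array([ 0.2919,  0.1833, -0.3205]))
72 ((486.49273681640625, 1.9915237426757812), (21.984817504882812, 20.09385871887207), 30.407739639282227)
```

{"api": "play_rows", "payload": {"motion": [[-0.1, 4, -3, 10, 0.08, 0.05, -0.085], [-0.1, 8, -5, 16, 0.16, 0.1, -0.17], [-0.1, 8.5, -5.5, 16, 0.24, 0.145, -0.26], [-0.1, 8.5, -5.5, 16, 0.292, 0.183, -0.32], [-0.1, 8.5, -5.5, 16, 0.292, 0.183, -0.32], [-0.1, 8.5, -5.5, 16, 0.292, 0.183, -0.32]]}}

```text
clock: 13.2
position: [0.4888, -0.0013, 0.23]
ee_rot: [-2.22, -2.221, 0.012]
force: [0.4, 0.2, -0.8]
width: 0.45
```

```bash
python3 - <<'E'
from h import *
s=arm.observe();print(s["clock"],s["position"],s["joints"].round(2),s["width"])
r=ori([0,1,0],[0,0,-1]);print(rel([.488,.002,.094],r))
pc=arm.get_image("wrist");q=cloud(pc).reshape(-1,3);m=(np.linalg.norm(q[:,:2]-[.489,.002],axis=1)<.04)&(q[:,2]<.145)
t=q[m]; k=t[(t[:,2]>.10)&(t[:,2]<.13)];print(len(k), cv2.minAreaRect(k[:,:2].astype(np.float32)*1000) if len(k)>5 else 0)
k=t[(t[:,2]>.02)&(t[:,2]<.07)];print(len(k), cv2.minAreaRect(k[:,:2].astype(np.float32)*1000) if len(k)>5 else 0)
E
```

```text
13.2 [ 0.48880958 -0.00131218  0.23003603] [-0.87  0.29  0.97  1.94 -0.27  1.06  1.79] 0.44995661892924915
(array([  3.9,   0. , 136. ]), array([-0.0062,  0.0046,  0.0007]))
525 ((487.9469299316406, -0.6751575469970703), (22.724138259887695, 23.27757453918457), 88.53559875488281)
257 ((479.0951843261719, -4.448419570922852), (26.565580368041992, 46.18791198730469), 22.62660789489746)
```

{"api": "play_rows", "payload": {"motion": [[-0.1, 2, 0, 40, 0, 0, 0], [-0.1, 2, 0, 80, 0, 0, 0], [-0.1, 2, 0, 115, 0, 0, 0], [-0.1, 2, 0, 136, 0, 0, 0], [-0.1, 2, 0, 136, 0, 0, 0], [-1, 2, 0, 136, 0, 0, 0], [-1, 2, 0, 136, 0, 0, 0], [-1, 2, 0, 136, 0, 0, 0], [-1, 2, 0, 136, 0, 0, 0], [-1, 2, 0, 136, 0, 0, 0]], "force": 60}}

```text
clock: 14.25
position: [0.4886, 0.0007, 0.0949]
ee_rot: [2.221, 2.221, -0.009]
force: [-1.1, -0.4, 7.1]
width: 0.28
```

{"api": "play_rows", "payload": {"motion": [[-1, 0, 0, -5, 0, 0, 0], [-1, 0, 0, -15, 0, 0, 0], [-1, 0, 0, -30, 0, 0, 0], [-1, 0, 0, -30, 0, 0, 0]]}}

```text
clock: 14.65
position: [0.4897, 0.0007, 0.1265]
ee_rot: [2.22, 2.219, -0.006]
force: [0.9, -0.4, -2.9]
width: 0.282
```

```bash
python3 - <<'E'
from h import *
s=arm.observe();print(s["clock"],s["position"],s["force"],s["width"])
r=ori([0,1,0],[0,0,-1])
for t in([.489,.0005,.26],[.6636,.0706,.26],[.6636,.0706,.112]):print(rel(t,r))
q=cloud(arm.get_image("side")).reshape(-1,3);m=(np.linalg.norm(q[:,:2]-[.489,.002],axis=1)<.05)&(q[:,2]<.12)&(q[:,2]>.015)
t=q[m];print(t[:,2].min())
k=t[(t[:,2]>.05)&(t[:,2]<.09)];print(cv2.minAreaRect(k[:,:2].astype(np.float32)*1000))
E
```

```text
14.65 [0.48966364 0.00071334 0.1265485 ] [ 0.89382535 -0.41505076 -2.87470525] 0.2815098828388366
(array([  -0.8,   -0.8, -133.4]), array([-0.0007,  0.0045, -0.0001]))
(array([  69.3,  173.8, -133.9]), array([-0.0007,  0.0045, -0.0001]))
(array([ 70. , 173.9,  14.1]), array([-0.0007,  0.0045, -0.0001]))
0.03006059037140507
((494.54168701171875, 17.353992462158203), (22.38163948059082, 45.74883270263672), 85.38908386230469)
```

Held, but 26 mm wide means the finger tips sit on the shoulder cone. I'll set it down and regrip about 12 mm higher, on the cap.

{"api": "play_rows", "payload": {"motion": [[-1, 0, 0, 20, 0, 0, 0], [-1, 0, 0, 31, 0, 0, 0], [-1, 0, 0, 31, 0, 0, 0], [-0.3, 0, 0, 31, 0, 0, 0], [-0.3, 0, 0, 31, 0, 0, 0], [-0.3, 0, 0, 20, 0, 0, 0], [-0.3, 0, 0, 19, 0, 0, 0], [-1, 0, 0, 19, 0, 0, 0], [-1, 0, 0, 19, 0, 0, 0], [-1, 0, 0, 19, 0, 0, 0]]}}

```text
clock: 15.7
position: [0.489, 0.0009, 0.1065]
ee_rot: [2.22, 2.221, -0.007]
force: [-0.9, 0.3, 0.3]
width: 0.2
```

{"api": "play_rows", "payload": {"motion": [[-1, 0, 0, 0, 0, 0, 0], [-1, 0, 0, -8, 0, 0, 0], [-1, 0, 0, -30, 0, 0, 0], [-1, 0, 0, -30, 0, 0, 0]]}}

```text
clock: 16.1
position: [0.4902, 0.0008, 0.1384]
ee_rot: [2.219, 2.219, -0.003]
force: [0.6, 0.5, -2.2]
width: 0.2
```

```bash
python3 - <<'E'
from h import *
s=arm.observe();print(s["clock"],s["position"],s["force"],s["width"])
r=ori([0,1,0],[0,0,-1])
for t in([.6636,.0706,.26],):print(rel(t,r))
pc=arm.get_image("side");q=cloud(pc).reshape(-1,3);m=(np.linalg.norm(q[:,:2]-[.489,.002],axis=1)<.05)&(q[:,2]<.14)&(q[:,2]>.015)
t=q[m];print(t[:,2].min())
for lo in(.04,.06,.08):
    k=t[(t[:,2]>lo)&(t[:,2]<lo+.02)];print(cv2.minAreaRect(k[:,:2].astype(np.float32)*1000),k.mean(0))
E
```

```text
16.1 [0.49022081 0.00081751 0.13840864] [ 0.61465731  0.4808296  -2.15427583] 0.20021012816927453
(array([  69.3,  173.5, -121.7]), array([0.001 , 0.0041, 0.0001]))
0.02969030246543015
((493.7178955078125, 16.923328399658203), (21.62520980834961, 46.26707077026367), 87.5736083984375) [0.49270622 0.02150366 0.04970075]
((490.06268310546875, 18.852428436279297), (44.523956298828125, 16.37706184387207), 9.410399436950684) [0.49160858 0.0211911  0.06943356]
((493.45794677734375, 21.547929763793945), (12.080072402954102, 41.73506164550781), 84.15187072753906) [0.49170143 0.02355532 0.08916601]
```

{"api": "play_rows", "payload": {"motion": [[-1, 0, 10, -30, 0, 0, 0], [-1, 10, 35, -65, 0, 0, 0], [-1, 25, 70, -82, 0, 0, 0], [-1, 42, 110, -82, 0, 0, 0], [-1, 58, 145, -82, 0, 0, 0], [-1, 67, 167, -82, 0, 0, 0], [-1, 69, 173.5, -82, 0, 0, 0], [-1, 69, 173.5, -82, 0, 0, 0]]}}

```text
clock: 16.95
position: [0.6631, 0.0705, 0.2177]
ee_rot: [2.219, 2.221, -0.007]
force: [0.1, -0.3, -2.4]
width: 0.198
```

```bash
python3 - <<'E'
from h import *
s=arm.observe();print(s["clock"],s["position"],s["force"],s["width"])
r=ori([0,1,0],[0,0,-1])
for t in([.6636,.0706,.1175],):print(rel(t,r))
for n in("side","scene","wrist"):
    pc=arm.get_image(n);P=cloud(pc);q=P.reshape(-1,3);hsv=cv2.cvtColor(pc["img"],cv2.COLOR_BGR2HSV).reshape(-1,3)
    m=(np.linalg.norm(q[:,:2]-[.664,.071],axis=1)<.04)&(q[:,2]<.018)&(q[:,2]>.0)&(hsv[:,2]<90)&(hsv[:,1]<140)
    t=q[m];print(n,len(t)); 
    if len(t)>10: print(" coaster",cv2.minAreaRect(t[:,:2].astype(np.float32)*1000))
    m=(np.linalg.norm(q[:,:2]-[.664,.071],axis=1)<.05)&(q[:,2]<.19)&(q[:,2]>.10)
    t=q[m];print(" bottle",len(t),t[:,2].min() if len(t) else 0)
E
```

```text
16.95 [0.66310682 0.07053932 0.21774033] [ 0.13732229 -0.26819557 -2.40964779] 0.19806285638047896
(array([  0.5,   0.6, 100.2]), array([-0.0015,  0.0049,  0.001 ]))
side 220
 coaster ((664.84375, 61.15958786010742), (52.66594696044922, 42.77412796020508), 4.164623737335205)
 bottle 325 0.10905292996065674
scene 55
 coaster ((662.82421875, 62.365814208984375), (38.556514739990234, 56.97968673706055), 84.59906768798828)
 bottle 459 0.11144543296380686
wrist 930
 coaster ((653.73291015625, 67.41873168945312), (35.8272590637207, 56.115997314453125), 2.8287696838378906)
 bottle 1874 0.11463595056333678
```

{"api": "play_rows", "payload": {"motion": [[-1, 0, 0.5, 30, 0, 0.005, 0], [-1, 0, 0.5, 60, 0, 0.005, 0], [-1, 0, 0.5, 85, 0, 0.005, 0], [-1, 0, 0.5, 96, 0, 0.005, 0], [-1, 0, 0.5, 99, 0, 0.005, 0], [-1, 0, 0.5, 101, 0, 0.005, 0], [-1, 0, 0.5, 101, 0, 0.005, 0]]}}

```text
clock: 17.8
position: [0.6631, 0.0691, 0.1192]
ee_rot: [-2.222, -2.22, -0.003]
force: [-0.7, 0.2, -2.6]
width: 0.198
```

{"api": "play_rows", "payload": {"motion": [[-1, 0, 0, 2, 0, 0, 0], [-1, 0, 0, 4, 0, 0, 0], [-1, 0, 0, 5, 0, 0, 0], [-1, 0, 0, 5, 0, 0, 0]]}}

```text
clock: 18.2
position: [0.6643, 0.0692, 0.1156]
ee_rot: [2.221, 2.22, 0.006]
force: [-1.9, 0.0, 5.5]
width: 0.195
```

Contact at 5.5 N. I'll open a little, lift straight off and check.

{"api": "play_rows", "payload": {"motion": [[-1, 0, 0, -0.3, 0, 0, 0], [-0.2, 0, 0, -0.3, 0, 0, 0], [-0.2, 0, 0, -0.3, 0, 0, 0], [-0.2, 0, 0, -0.3, 0, 0, 0], [-0.2, 0, 0, -0.3, 0, 0, 0], [-0.2, 0, 0, -20, 0, 0, 0], [-0.2, 0, 0, -60, 0, 0, 0], [-0.2, 0, 0, -105, 0, 0, 0], [-0.2, 0, 0, -130, 0, 0, 0]]}}

```text
clock: 19.1
position: [0.6649, 0.0683, 0.2493]
ee_rot: [2.22, 2.217, 0.01]
force: [-0.1, -0.4, -0.7]
width: 0.398
```

```bash
python3 - <<'E'
from h import *
s=arm.observe();print(s["clock"],s["position"],s["width"],s["joints"].round(2))
pc=arm.get_image("wrist");cv2.imwrite("pics/w4.png",pc["img"])
for n in("side","scene"):
    pc=arm.get_image(n);q=cloud(pc).reshape(-1,3)
    m=(np.linalg.norm(q[:,:2]-[.664,.071],axis=1)<.045)&(q[:,2]<.16)&(q[:,2]>.095);t=q[m]
    k=t[(t[:,2]>.113)&(t[:,2]<.135)]
    print(n,len(t),t[:,2].max() if len(t) else 0, cv2.minAreaRect(k[:,:2].astype(np.float32)*1000) if len(k)>3 else 0)
# rail grasp: jaw along world y, tool down, high over rail
print(rel([.536,.2775,.25],ori([0,1,0],[0,0,-1])),rel([.536,.2775,.25],ori([1,0,0],[0,0,-1])))
E
```

```text
19.1 [0.6648629  0.06827328 0.24925664] 0.39782826254217335 [-0.7   0.6   0.87  1.48 -0.47  1.28  1.79]
side 144 0.14603523121321932 ((665.617431640625, 75.32676696777344), (22.522640228271484, 22.081117630004883), 12.50400447845459)
scene 161 0.14785376697805128 ((663.2836303710938, 72.82808685302734), (23.35359764099121, 21.317852020263672), 62.824005126953125)
(array([ 208.7, -128.9,   -2.9]), array([ 0.0071, -0.0026, -0.0006])) (array([ 208.7, -128.9,   -2.9]), array([ 0.0036, -0.0076,  1.5702]))
```

View pics/w4.png

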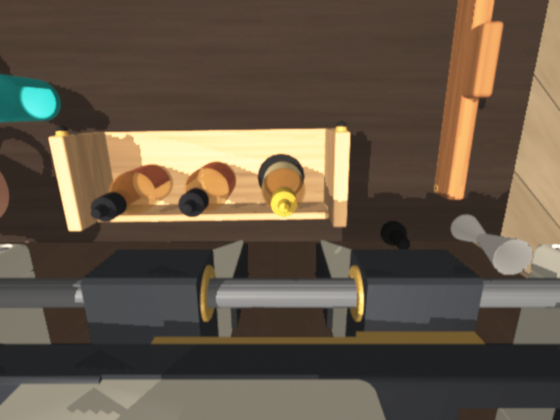

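The yellow-cap bottle stands on the coaster: cap at (285,203), base on the black disc at (280,175), neighbours undisturbed. Now the rail.

{"api": "play_rows", "payload": {"motion": [[0, 45, -28, 0, 0, 0, 0], [0, 90, -56, 0, 0, 0, 0], [0, 135, -84, 0, 0, 0, 0], [0, 180, -112, 20, 0, 0, 0], [0, 209, -129, 50, 0.007, -0.003, 0], [0, 209, -129, 80, 0.007, -0.003, 0], [0, 209, -129, 97, 0.007, -0.003, 0], [0, 209, -129, 97, 0.007, -0.003, 0]]}}

```text
clock: 20.05
position: [0.5338, 0.2778, 0.1464]
ee_rot: [-2.22, -2.221, 0.01]
force: [0.1, -1.4, -0.5]
width: 0.5
```

```bash
python3 - <<'E'
from h import *
s=arm.observe();print(s["clock"],s["position"],s["width"],s["joints"].round(2))
for n in("wrist","scene"):
    q=cloud(arm.get_image(n)).reshape(-1,3)
    m=(abs(q[:,0]-.536)<.06)&(abs(q[:,1]-.2775)<.03)&(q[:,2]>.05)&(q[:,2]<.07);k=q[m];print(n,len(k),cv2.minAreaRect(k[:,:2].astype(np.float32)*1000) if len(k)>5 else 0,np.median(k[:,2]) if len(k) else 0)
    m=(abs(q[:,0]-.536)<.2)&(abs(q[:,1]-.2775)<.03)&(q[:,2]>.03)&(q[:,2]<.045);k=q[m];print(n,len(k),cv2.minAreaRect(k[:,:2].astype(np.float32)*1000) if len(k)>5 else 0)
print(rel([.536,.2775,.041],ori([0,1,0],[0,0,-1])))
E
```

```text
20.05 [0.53379534 0.27777432 0.14644124] 0.49971935672355583 [-1.12  0.59  0.84  1.77 -0.51  1.02  1.49]
wrist 2056 ((534.8973388671875, 275.9346008300781), (69.33929443359375, 19.77760887145996), 0.48226940631866455) 0.06247241361348256
wrist 4859 ((524.8546142578125, 275.5979309082031), (278.9534912109375, 19.465213775634766), 0.4879477024078369)
scene 297 ((534.3832397460938, 277.3966064453125), (70.00102233886719, 20.192941665649414), 1.0260010957717896) 0.06119449075820228
scene 668 ((492.04522705078125, 277.4519348144531), (214.0186004638672, 20.92037010192871), 0.2668328881263733)
(array([  0.3,  -0.4, 108.8]), array([-0.0006,  0.0017, -0.0014]))
```

{"api": "play_rows", "payload": {"motion": [[0, 0, -1, 45, 0, 0, -0.007], [0, -0.5, -1, 85, 0, 0, -0.007], [0, -0.5, -1, 106, 0, 0, -0.007], [0, -0.5, -1, 106, 0, 0, -0.007], [-1, -0.5, -1, 106, 0, 0, -0.007], [-1, -0.5, -1, 106, 0, 0, -0.007], [-1, -0.5, -1, 106, 0, 0, -0.007], [-1, -0.5, -1, 106, 0, 0, -0.007], [-1, -0.5, -1, 106, 0, 0, -0.007]], "force": 60}}

```text
clock: 21.05
position: [0.5362, 0.277, 0.045]
ee_rot: [2.215, 2.227, 0.0]
force: [-1.0, -0.4, 7.5]
width: 0.213
```

```bash
python3 - <<'E'
from h import *
s=arm.observe();print(s["clock"],s["position"],s["force"],s["width"],R.from_rotvec(s["ee_rot"]).as_matrix().round(4).tolist())
E
```

```text
21.05 [0.53616755 0.27702139 0.04498627] [-1.02009132 -0.40269612  7.49204231] 0.21320600589143196 [[-0.0056, 1.0, 0.0009], [1.0, 0.0056, -0.0005], [-0.0005, 0.0009, -1.0]]
```

{"api": "play_rows", "payload": {"motion": [[-1, 0, 0, -8, 0, 0, 0], [-1, 0, 0, -30, 0, 0, 0], [-1, 0, 0, -70, 0, 0, 0], [-1, 0, 0, -110, 0, 0, 0], [-1, 0, 0, -140, 0, 0, 0], [-1, 0, 0, -140, 0, 0, 0]]}}

```text
clock: 21.65
position: [0.5382, 0.2775, 0.1895]
ee_rot: [2.214, 2.226, 0.011]
force: [0.5, 0.1, -3.3]
width: 0.215
```

```bash
python3 - <<'E'
from h import *
s=arm.observe();print(s["clock"],s["position"],s["force"],s["ft_torque"],s["width"],s["joints"].round(2))
for n in("side","scene"):
    z=np.load(n+".npz");q=z["P"].reshape(-1,3);h=cv2.cvtColor(z["img"],cv2.COLOR_BGR2HSV).reshape(-1,3)
    m=(h[:,0]>80)&(h[:,0]<100)&(h[:,1]>150)&(q[:,2]>.01);k=q[m];print(n,len(k),np.percentile(k,[2,50,98],axis=0).round(3).tolist())
    q=cloud(arm.get_image(n)).reshape(-1,3)
    m=(abs(q[:,0]-.536)<.2)&(abs(q[:,1]-.2775)<.05)&(q[:,2]>.125)&(q[:,2]<.192);k=q[m];k=k[np.abs(k[:,0]-.536)>.08]
    print("rail",len(k),np.percentile(k,[1,50,99],axis=0).round(4).tolist())
    for lo,hi in((.37,.45),(.62,.70)):
        b=k[(k[:,0]>lo)&(k[:,0]<hi)]; print(len(b),np.percentile(b[:,2],[2,95]).round(4) if len(b)else 0)
yaw=.0165;Rl=ori([np.cos(yaw),np.sin(yaw),0],[0,0,-1])
print(rel([.545,-.0115,.185],Rl))
E
```

```text
21.65 [0.53822957 0.27745268 0.18954331] [ 0.45106824  0.0644895  -3.27994677] [ 0.03109072 -0.05088751 -0.03334046] 0.215359797710414 [-1.14  0.54  0.88  1.73 -0.47  1.09  1.46]
side 342 [[0.549, -0.22, 0.012], [0.569, -0.202, 0.063], [0.593, -0.194, 0.099]]
rail 1028 [[0.3905, 0.2696, 0.1469], [0.4557, 0.2856, 0.1817], [0.6864, 0.2901, 0.1865]]
470 [0.1476 0.1846]
481 [0.1488 0.1858]
scene 77 [[0.547, -0.227, 0.011], [0.566, -0.199, 0.03], [0.588, -0.195, 0.088]]
rail 917 [[0.3861, 0.2688, 0.1454], [0.4339, 0.2842, 0.1805], [0.6822, 0.2893, 0.1846]]
596 [0.1462 0.1833]
269 [0.1495 0.1839]
(array([-2.889e+02,  7.500e+00,  2.000e-01]), array([ 5.0000e-04, -1.2000e-03,  1.5602e+00]))
```

{"api": "play_rows", "payload": {"motion": [[-1, 0, 0, -10, 0, 0, 0.15], [-1, 0, 0, -20, 0, 0, 0.3], [-1, 0, 0, -20, 0, 0, 0.45], [-1, -10, 0, -20, 0, 0, 0.6], [-1, -25, 0, -20, 0, 0, 0.75], [-1, -45, 0, -20, 0, 0, 0.9], [-1, -70, 2, -20, 0, 0, 1.05], [-1, -100, 4, -20, 0, 0, 1.2], [-1, -130, 6, -20, 0, 0, 1.35], [-1, -165, 7, -20, 0, 0, 1.48]]}}

```text
clock: 22.75
position: [0.5426, 0.1121, 0.2034]
ee_rot: [3.138, 0.145, -0.003]
force: [-0.2, 0.1, -3.4]
width: 0.213
```

```bash
cat >> h.py <<'E'
yaw=.0165;c0=np.array([.6549,-.0096])
Rl=ori([np.cos(yaw),np.sin(yaw),0],[0,0,-1])
def lane(x,y,z): return np.array([c0[0]+x*np.cos(yaw)-y*np.sin(yaw),c0[1]+x*np.sin(yaw)+y*np.cos(yaw),z])
E
python3 - <<'E'
from h import *
s=arm.observe();print(s["clock"],s["position"],s["force"],s["width"],s["joints"].round(2))
for t in(lane(-.11,0,.19),lane(-.11,0,.09)):print(rel(t,Rl))
E
```

```text
22.75 [0.54260668 0.11212107 0.2033775 ] [-0.24917588  0.14519067 -3.3857154 ] 0.21328942524910915 [-1.1   0.61  1.26  1.84 -0.63  1.18  0.46]
(array([ -9. , 123.2,  13.5]), array([0.0006, 0.0018, 0.0756]))
(array([ -8.9, 123.2, 113.5]), array([0.0006, 0.0018, 0.0756]))
```

{"api": "play_rows", "payload": {"motion": [[-1, -3, 30, 10, 0, 0, 0.03], [-1, -6, 65, 13, 0, 0, 0.06], [-1, -9, 100, 13, 0, 0, 0.0756], [-1, -9, 123, 20, 0, 0.002, 0.0756], [-1, -9, 123, 50, 0, 0.002, 0.0756], [-1, -9, 123, 80, 0, 0.002, 0.0756], [-1, -9, 123, 105, 0, 0.002, 0.0756], [-1, -9, 123, 111, 0, 0.002, 0.0756], [-1, -9, 123, 111, 0, 0.002, 0.0756]]}}

```text
clock: 23.65
position: [0.5435, -0.0113, 0.0913]
ee_rot: [3.14, 0.025, -0.005]
force: [0.5, 0.2, -2.7]
width: 0.208
```

```bash
cat > meas.py <<'E'
from h import *
import sys
s=arm.observe();print(s["clock"],s["position"].round(4),"F",s["force"].round(1),s["width"].round(3),s["joints"].round(2),R.from_rotvec(s["ee_rot"]).as_matrix()[:,0].round(4))
print("rel press",rel(lane(-.065,0,.09),Rl))
e=np.array([np.cos(yaw),np.sin(yaw)]);f=np.array([-e[1],e[0]])
for n in("side","scene","wrist"):
    pc=arm.get_image(n);cv2.imwrite(f"pics/m_{n}.png",pc["img"]);P=cloud(pc);q=P.reshape(-1,3).copy();hsv=cv2.cvtColor(pc["img"],cv2.COLOR_BGR2HSV).reshape(-1,3)
    d=q[:,:2]-c0;lx=d@e;ly=d@f
    rx=(s["position"][:2]-c0)@e
    m=(abs(lx-rx)<.016)&(abs(ly)<.17)&(q[:,2]>.06)&(q[:,2]<.1)
    print(n,"rail n",m.sum())
    for sg in(1,-1):
        k=m&(ly*sg>.10)&(lx<-.052)
        if k.sum()>8: print("  rail end",sg,"y",np.percentile(ly[k]*1e3*sg,[99,100]).round(1),"ztop",np.percentile(q[k,2]*1e3,[80,97]).round(1),"x",np.percentile(lx[k]*1e3,[2,98]).round(1),k.sum())
        k=(lx>-.045)&(lx<.04)&(ly*sg>.12)&(ly*sg<.165)&(q[:,2]>.07)&(q[:,2]<.1)
        if k.sum()>8: print("  cheek   ",sg,"y",np.percentile(ly[k]*1e3*sg,[99,100]).round(1),"ztop",np.percentile(q[k,2]*1e3,[80,97]).round(1),k.sum())
E
python3 meas.py
```

```text
Traceback (most recent call last):
  File "meas.py", line 3, in <module>
    s=arm.observe();print(s["clock"],s["position"].round(4),"F",s["force"].round(1),s["width"].round(3),s["joints"].round(2),R.from_rotvec(s["ee_rot"]).as_matrix()[:,0].round(4))
                                                                                    ^^^^^^^^^^^^^^^^
AttributeError: 'float' object has no attribute 'round'
```

```bash
sed -i 's/s\["width"\].round(3)/round(s["width"],3)/' meas.py; python3 meas.py; python3 -c "
import cv2,numpy as np
a=cv2.imread('pics/m_side.png')[150:300,180:380];b=cv2.imread('pics/m_scene.png')[130:280,180:380]
cv2.imwrite('pics/m.png',np.vstack([cv2.resize(x,(800,600))[:,:] for x in (a,)]+[]))
cv2.imwrite('pics/m.png',np.hstack([cv2.resize(a,(400,300)),cv2.resize(b,(400,300))]))"
```

```text
23.65 [ 0.5435 -0.0113  0.0913] F [ 0.5  0.2 -2.7] 0.208 [-0.79  0.71  1.1   1.98 -0.78  0.96  0.72] [ 0.9999  0.0159 -0.0029]
rel press (array([46.4,  0.1,  1.1]), array([ 0.0012,  0.0029, -0.0006]))
side rail n 437
  rail end 1 y [152.7 152.9] ztop [85.8 87.7] x [-122.5 -103. ] 201
  cheek    1 y [150.3 150.5] ztop [84.2 86. ] 261
  cheek    -1 y [150.7 153. ] ztop [83.5 85.2] 181
scene rail n 686
  rail end 1 y [151.3 151.6] ztop [87.4 89.7] x [-123.9 -103.9] 256
  cheek    1 y [149.4 149.7] ztop [85.  86.7] 244
  rail end -1 y [149.  149.3] ztop [87.3 89.4] x [-123.1 -104.5] 39
wrist rail n 8334
  rail end 1 y [125.  125.7] ztop [89.6 90.4] x [-121.2 -102.1] 2596
  cheek    -1 y [138.2 138.6] ztop [71.5 72.3] 135
```

View pics/m.png

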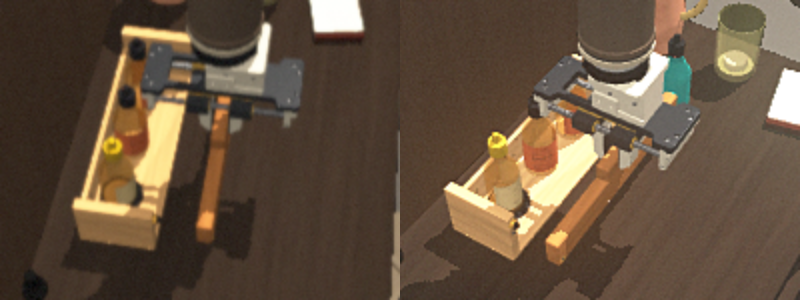

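Both views: the rail is parallel in front of the lane. Its left end is about 2 mm beyond the cheek's outer face and about 2 mm high. I'll shift it 2 mm right and 2 mm down and advance to just before contact.

{"api": "play_rows", "payload": {"motion": [[-1, 5, 1, 1, 0.001, 0.003, 0], [-1, 15, 2, 2, 0.001, 0.003, 0], [-1, 28, 2, 2, 0.001, 0.003, 0], [-1, 37, 2, 2, 0.001, 0.003, 0], [-1, 38, 2, 2, 0.001, 0.003, 0], [-1, 38, 2, 2, 0.001, 0.003, 0]]}}

```text
clock: 24.4
position: [0.5835, -0.0131, 0.0914]
ee_rot: [3.141, 0.026, 0.007]
force: [0.3, -0.3, -3.1]
width: 0.214
```

```bash
python3 meas.py; python3 -c "
import cv2,numpy as np
a=cv2.imread('pics/m_side.png')[230:290,200:280];b=cv2.imread('pics/m_scene.png')[210:270,200:280]
cv2.imwrite('pics/m2.png',np.hstack([cv2.resize(a,(400,300),interpolation=3),cv2.resize(b,(400,300),interpolation=3)]))"
```

```text
24.4 [ 0.5835 -0.0131  0.0914] F [ 0.3 -0.3 -3.1] 0.214 [-0.74  0.75  1.08  1.88 -0.79  1.    0.7 ] [0.9999 0.0165 0.0043]
rel press (array([ 6.5, -2.3,  1.4]), array([ 0.0002, -0.0043, -0.    ]))
side rail n 452
  rail end 1 y [150.  150.5] ztop [85.5 87.2] x [-82.7 -62.7] 197
  cheek    1 y [150.4 150.6] ztop [83.8 85.8] 266
  cheek    -1 y [149.7 151.1] ztop [83.4 85.2] 75
scene rail n 679
  rail end 1 y [148.9 150. ] ztop [86.1 88. ] x [-85.2 -58. ] 252
  cheek    1 y [149.7 150.5] ztop [85.3 87. ] 246
  rail end -1 y [151.3 151.8] ztop [86.  87.1] x [-83.8 -65.1] 36
wrist rail n 8403
  rail end 1 y [122.9 123.8] ztop [88.  88.7] x [-83.3 -64.3] 2396
```

View pics/m2.png

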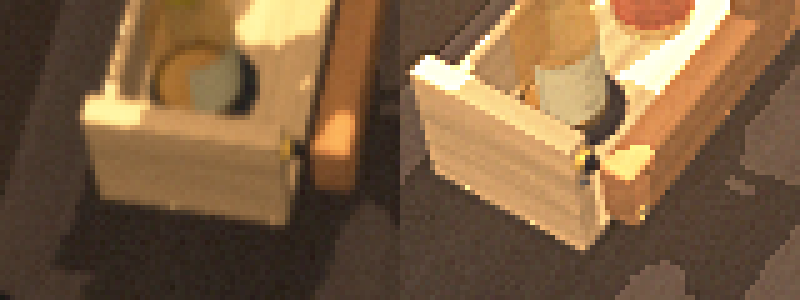

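{"api": "play_rows", "payload": {"motion": [[-1, 1, 0, 1.5, 0, -0.003, 0], [-1, 2, 0, 1.5, 0, -0.003, 0], [-1, 3, 0, 1.5, 0, -0.003, 0], [-1, 4, 0, 1.5, 0, -0.003, 0], [-1, 4, 0, 1.5, 0, -0.003, 0]]}}

```text
clock: 25.05
position: [0.587, -0.0128, 0.0899]
ee_rot: [-3.141, -0.025, -0.002]
force: [1.2, -0.1, -2.5]
width: 0.211
```

```bash
cat > f.py <<'E'
from h import *
s=arm.observe();M=R.from_rotvec(s["ee_rot"]).as_matrix()
print(s["clock"],s["position"].round(4),"F",s["force"].round(1),"T",s["ft_torque"].round(2),M[:,0].round(4))
print("rel press",rel(lane(-.065,-.002,.09),Rl))
E
python3 f.py
```

```text
25.05 [ 0.587  -0.0128  0.0899] F [ 1.2 -0.1 -2.5] T [-0.09  0.11 -0.  ] [0.9999 0.0161 0.001 ]
rel press (array([ 2.9, -0.1, -0.1]), array([-0.0002, -0.001 , -0.0004]))
```

{"api": "play_rows", "payload": {"motion": [[-1, 1, 0, 0, 0, 0, 0], [-1, 2, 0, 0, 0, 0, 0], [-1, 3, 0, 0, 0, 0, 0], [-1, 4, 0, 0, 0, 0, 0], [-1, 4, 0, 0, 0, 0, 0], [-1, 4, 0, 0, 0, 0, 0]]}}

```text
clock: 25.65
position: [0.5904, -0.0129, 0.0898]
ee_rot: [-3.141, -0.025, 0.0]
force: [-5.0, 0.2, -1.0]
width: 0.211
```

```bash
python3 f.py
```

```text
25.65 [ 0.5904 -0.0129  0.0898] F [-5.   0.2 -1. ] T [-0.03  1.12 -0.05] [ 0.9999  0.0158 -0.    ]
rel press (array([-0.5, -0.2, -0.2]), array([-0.0004,  0.    , -0.0007]))
```

{"api": "play_rows", "payload": {"motion": [[-1, 1, 0, 0, 0, 0, 0], [-1, 2, 0, 0, 0, 0, 0], [-1, 3, 0, 0, 0, 0, 0], [-1, 3.3, 0, 0, 0, 0, 0], [-1, 3.3, 0, 0, 0, 0, 0], [-1, 3.3, 0, 0, 0, 0, 0]]}}

```text
clock: 26.25
position: [0.5923, -0.0129, 0.0895]
ee_rot: [-3.141, -0.024, 0.004]
force: [-8.9, -0.6, 1.3]
width: 0.212
```

```bash
python3 f.py; python3 meas.py | grep -v rel; python3 -c "
import cv2,numpy as np
a=cv2.imread('pics/m_side.png')[230:290,200:280];b=cv2.imread('pics/m_scene.png')[140:290,190:390]
cv2.imwrite('pics/m3.png',np.hstack([cv2.resize(a,(400,300),interpolation=3),cv2.resize(b,(400,300),interpolation=3)]))"
```

```text
26.25 [ 0.5923 -0.0129  0.0895] F [-8.9 -0.6  1.3] T [-0.06  2.06 -0.08] [ 0.9999  0.0155 -0.0026]
rel press (array([-2.4, -0.2, -0.5]), array([-0.001 ,  0.0026, -0.001 ]))
26.25 [ 0.5923 -0.0129  0.0895] F [-8.9 -0.6  1.3] 0.212 [-0.73  0.77  1.07  1.86 -0.79  1.02  0.7 ] [ 0.9999  0.0155 -0.0026]
side rail n 471
  rail end 1 y [150.5 150.7] ztop [83.6 85.5] x [-73.7 -54. ] 192
  cheek    1 y [150.4 151.1] ztop [84.2 86.1] 263
  cheek    -1 y [151.2 151.4] ztop [83.2 85.7] 49
scene rail n 695
  rail end 1 y [149.4 149.8] ztop [84.8 86.5] x [-76.2 -56. ] 237
  cheek    1 y [149.5 150.5] ztop [85.3 86.9] 242
  rail end -1 y [149.4 149.4] ztop [84.7 85.9] x [-74.3 -57.3] 32
wrist rail n 8481
  rail end 1 y [122.9 123.8] ztop [86.3 87. ] x [-73.9 -54.8] 2395
```

View pics/m3.png

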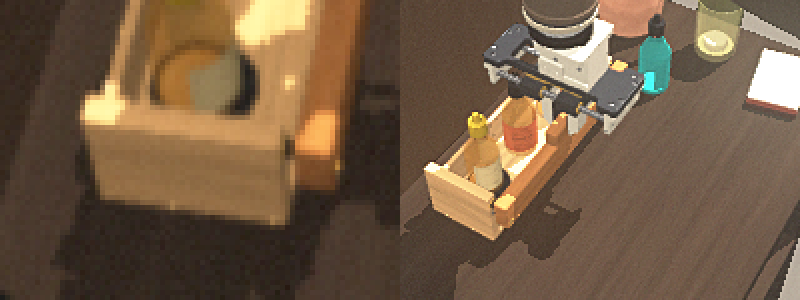

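{"api": "play_rows", "payload": {"motion": [[-1, 1.7, 0, -0.3, 0, 0.001, 0], [-1, 2.3, 0, -0.5, 0, 0.002, 0], [-1, 2.8, 0, -0.5, 0, 0.003, 0], [-1, 3.2, 0, -0.5, 0, 0.003, 0], [-1, 3.2, 0, -0.5, 0, 0.003, 0], [-1, 3.2, 0, -0.5, 0, 0.003, 0], [-1, 3.2, 0, -0.5, 0, 0.003, 0]]}}

```text
clock: 27.1
position: [0.5933, -0.0128, 0.0895]
ee_rot: [-3.14, -0.023, 0.006]
force: [-11.1, 1.1, 2.1]
width: 0.215
```

```bash
python3 f.py; python3 meas.py | grep -v rel; python3 f.py
```

```text
27.1 [ 0.5933 -0.0128  0.0895] F [-11.1   1.1   2.1] T [-0.09  2.59 -0.05] [ 0.9999  0.0149 -0.0038]
rel press (array([-3.3, -0.2, -0.5]), array([-0.0019,  0.0038, -0.0016]))
27.1 [ 0.5933 -0.0128  0.0895] F [-11.1   1.1   2.1] 0.215 [-0.72  0.77  1.07  1.85 -0.79  1.03  0.7 ] [ 0.9999  0.0149 -0.0038]
side rail n 469
  rail end 1 y [149.9 150.8] ztop [83.6 85.6] x [-72.9 -53. ] 193
  cheek    1 y [150.5 151.2] ztop [84.2 86.4] 259
  cheek    -1 y [150.3 150.7] ztop [82.8 85.2] 47
scene rail n 696
  rail end 1 y [148.9 149.7] ztop [84.6 86.6] x [-75.1 -55.7] 234
  cheek    1 y [149.7 149.9] ztop [85.2 86.8] 251
  rail end -1 y [149.7 149.8] ztop [84.6 85.8] x [-73.9 -56. ] 31
wrist rail n 8463
  rail end 1 y [123.  124.1] ztop [86.3 87. ] x [-72.9 -53.8] 2398
27.25 [ 0.5933 -0.0128  0.0895] F [-10.2   0.2   1.5] T [-0.09  2.61 -0.04] [ 0.9999  0.0149 -0.0037]
rel press (array([-3.3, -0.2, -0.5]), array([-0.0019,  0.0037, -0.0016]))
```

{"api": "play_rows", "payload": {"motion": [[-1, 2.3, 0, -0.5, 0, 0.003, 0], [-1, 2.6, 0, -0.9, 0, 0.005, 0], [-1, 2.8, 0, -1.1, 0, 0.006, 0], [-1, 2.8, 0, -1.1, 0, 0.006, 0], [-1, 2.8, 0, -1.1, 0, 0.006, 0], [-1, 2.8, 0, -1.1, 0, 0.006, 0], [-1, 2.8, 0, -1.1, 0, 0.006, 0], [-1, 2.8, 0, -1.1, 0, 0.006, 0], [-1, 2.8, 0, -1.1, 0, 0.006, 0], [-1, 2.8, 0, -1.1, 0, 0.006, 0]]}}

```text
clock: 28.25
position: [0.5933, -0.0128, 0.0896]
ee_rot: [-3.139, -0.022, 0.005]
force: [-10.2, -0.0, -2.4]
width: 0.212
```

```bash
python3 f.py; python3 meas.py | grep -v rel; python3 f.py
```

```text
28.25 [ 0.5933 -0.0128  0.0896] F [-10.2  -0.   -2.4] T [-0.19  2.63  0.04] [ 0.9999  0.0143 -0.003 ]
rel press (array([-3.4, -0.2, -0.4]), array([-0.0027,  0.003 , -0.0022]))
28.25 [ 0.5933 -0.0128  0.0896] F [-10.2  -0.   -2.4] 0.212 [-0.72  0.77  1.07  1.85 -0.79  1.02  0.7 ] [ 0.9999  0.0143 -0.003 ]
side rail n 480
  rail end 1 y [150.4 150.5] ztop [83.8 85.3] x [-72.7 -53.1] 196
  cheek    1 y [150.6 151. ] ztop [84.6 86.1] 262
  cheek    -1 y [151.1 151.7] ztop [83.1 85.1] 48
scene rail n 705
  rail end 1 y [149.2 150.3] ztop [85.2 86.5] x [-75.2 -55.2] 232
  cheek    1 y [149.5 149.6] ztop [85.1 86.9] 243
  rail end -1 y [149.5 150. ] ztop [84.3 85.9] x [-74.4 -57.3] 31
wrist rail n 8447
  rail end 1 y [123.  124.3] ztop [86.3 87.1] x [-72.8 -53.7] 2398
28.4 [ 0.5934 -0.0128  0.0896] F [-10.7   0.5  -0.7] T [-0.21  2.73 -0.01] [ 0.9999  0.0142 -0.0029]
rel press (array([-3.4, -0.2, -0.4]), array([-0.0026,  0.0029, -0.0023]))
```

{"api": "play_rows", "payload": {"motion": [[-1, 2.7, 0, -0.6, -0.001, 0.004, -0.001], [-1, 3.1, 0, -1, -0.002, 0.006, -0.002], [-1, 3.4, 0, -1.2, -0.003, 0.006, -0.003], [-1, 3.4, 0, -1.2, -0.003, 0.006, -0.003], [-1, 3.4, 0, -1.2, -0.003, 0.006, -0.003], [-1, 3.4, 0, -1.2, -0.003, 0.006, -0.003], [-1, 3.4, 0, -1.2, -0.003, 0.006, -0.003], [-1, 3.4, 0, -1.2, -0.003, 0.006, -0.003], [-1, 3.4, 0, -1.2, -0.003, 0.006, -0.003], [-1, 3.4, 0, -1.2, -0.003, 0.006, -0.003]]}}

```text
clock: 29.4
position: [0.5937, -0.0128, 0.0897]
ee_rot: [-3.141, -0.026, 0.004]
force: [-11.7, -0.3, -1.7]
width: 0.209
```

```bash
python3 f.py; python3 meas.py | grep -v rel; python3 f.py
```

```text
29.4 [ 0.5937 -0.0128  0.0897] F [-11.7  -0.3  -1.7] T [-0.17  2.79 -0.09] [ 0.9999  0.0164 -0.0027]
rel press (array([-3.7, -0.2, -0.3]), array([-0.0005,  0.0027, -0.0001]))
29.4 [ 0.5937 -0.0128  0.0897] F [-11.7  -0.3  -1.7] 0.209 [-0.73  0.77  1.07  1.85 -0.79  1.02  0.7 ] [ 0.9999  0.0164 -0.0027]
side rail n 466
  rail end 1 y [149.7 150.3] ztop [83.9 85.6] x [-72.6 -53. ] 190
  cheek    1 y [150.7 151.1] ztop [84.1 85.6] 260
  cheek    -1 y [150.3 150.6] ztop [83.4 85.3] 46
scene rail n 701
  rail end 1 y [149.  149.1] ztop [84.9 86.8] x [-74.6 -55.4] 230
  cheek    1 y [149.8 151. ] ztop [85.  86.4] 249
  rail end -1 y [150.6 151.3] ztop [84.5 87.3] x [-73.4 -55. ] 32
wrist rail n 8465
  rail end 1 y [122.9 123.8] ztop [86.3 87.1] x [-72.6 -53.5] 2396
29.55 [ 0.5936 -0.0128  0.0896] F [-11.8  -0.1  -1.8] T [-0.23  2.86 -0.06] [ 0.9999  0.0163 -0.0028]
rel press (array([-3.7, -0.2, -0.4]), array([-0.0005,  0.0028, -0.0002]))
```

11.8 N and flush. I'll hold this exact target for 2 s (camera calls keep it), then take a last check.

```bash
python3 - <<'E'
from h import *
F=[]
for i in range(42):
    pc=arm.get_image("scene" if i%2 else "side"); F.append(arm.observe()["force"][0])
    if i>39: cv2.imwrite(f"pics/e{i}.png",pc["img"])
print(np.round([min(F),max(F),np.mean(F)],1),arm.observe()["clock"])
a=cv2.imread("pics/e40.png")[60:350,140:520];b=cv2.imread("pics/e41.png")[60:350,140:520]
cv2.imwrite("pics/fin.png",np.hstack([cv2.resize(x,(400,305)) for x in(a,b)]))
E
python3 f.py
```

```text
[-12.5 -10.7 -11.4] 31.65
31.65 [ 0.5936 -0.0128  0.0897] F [-11.2  -0.8  -1.3] T [-0.21  2.83 -0.06] [ 0.9999  0.0164 -0.0028]
rel press (array([-3.7, -0.2, -0.3]), array([-0.0005,  0.0028, -0.0001]))
```

View pics/fin.png

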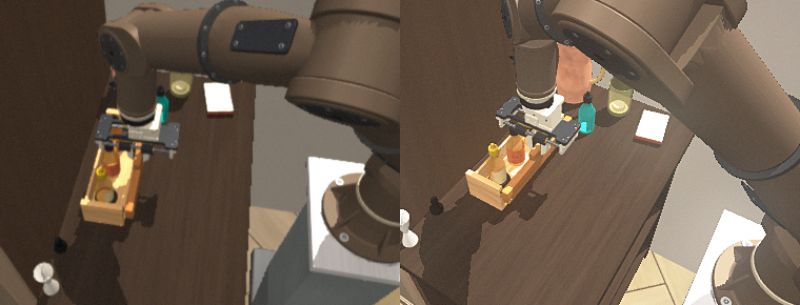

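The rail is steady across the lane front, the yellow-cap bottle is standing at (100,180) in the left view and (495,160) in the right, and the bystanders are in place. Handing in.

```bash
python3 -c "
from cell import arm
print(arm.sign_off())"
```

```text
the job is handed in; nothing more can be done
None
```

The bitters bottle is standing upright on the empty coaster, released. The arm is holding the keeper rail by its grip, pressed against both plungers at about 11.4 N. I handed in at about 32 s.

- **Bottle:** My first grip, on the lying bottle's cap, slipped and slid the bottle about 25 mm along the stand. I then gripped it by the body, stood it up on the stand in front of the lane, and regripped it from above by the neck. Its cap ended within about 3 mm of the coaster centre.
- **Press:** Over the last 2.1 s with nothing moving, the force read 10.7–12.5 N, close to the 12 N target. That puts the plungers about 4.7 mm in, worked out from the force because I couldn't read the plungers directly. The twist on the wrist was near zero, so the two sides share the load about evenly.
- **Rail fit:** In the cameras, its ends are within about 1 mm of the cheeks' outer sides and its top edge within about 0.5 mm of the cheek tops. The scene view put the rail's far right end about 1 mm off, but only a few pixels show there.
- **Everything else:** In the last pictures, the neighbour bottles and bystanders I could see looked undisturbed, though the hand hides part of the right side of the lane. I didn't measure them again.

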